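# Set the board carrier to the scribed line

## Robot

A 7-joint arm with a two-finger parallel gripper is mounted at the origin on the work surface. World frame = base frame: x ahead of the robot, y to its left, z up, the work surface at z = 0. Lengths are in m, angles in rad, forces in N, time in s.
With the tool pointing down it reaches from about 0.4 to 0.85 m from the base axis. Payload 10.4 kg.
Tool frame: the origin (TCP) lies where the fingers leave the gripper's body, on its centre line; the fingertips stand 70 mm ahead of it and the grasp point (between the pads) lies r.grip_depth ahead of it (r.grip_depth is the distance from the TCP to the grasp point, in m); z points along the fingers, y is the direction in which the jaws open and shut (so a half turn about z gives the same grasp; the last joint's range is limited). The gripper opens to 87 mm and grips with 3 to 60 N. Pads are 19 mm wide; open, the fingers measure 117 mm over their backs; the gripper's body (75 mm by 190 mm) begins 51 mm behind the grasp point.
Start: joints at [1.163, 0.332, -0.065, 1.46, 0.022, 1.35, -0.088], TCP at [0.235, -0.579, 0.292] pointing down, gripper open.
Joint ranges: [-2.6, 2.6], [-0.5, 2.12], [-1.47, 1.34], [0.16, 2.42], [-1.27, 4.41], [0.06, 2.06], [-2.6, 2.6]. Speed limits (rad/s): [2.22, 2.22, 2.79, 2.79, 3.14, 3.14, 3.14].

## Interface

Orientations are given as a unit quaternion [x, y, z, w].
In Python, from bench import monitor, viewer, workorder, nets, r gives the robot as it stands.
- The arm moves only by the tool drive_tool, never from a script. Its argument "plan" is a list of rows, each an object of numbers: "rx", "ry", "rz": the turn, a rotation vector about the tool's x, y, z in units of 360 degrees (1.0 is 360 degrees); "x", "y", "z": the shift along the tool's x, y, z in units of 1000 mm (1.0 is 1000 mm); "fingers": the opening, from 0 (shut) to 1 (fully open). In form: [{"rx": .., "ry": .., "rz": .., "x": .., "y": .., "z": .., "fingers": ..}, ...]. A call has 1 to 12 rows; each row is the pose to reach, as a shift and turn from the pose commanded when the call began, along the tool's axes at that moment, turning the shorter way round; what a row does not reach only later rows make up. A row lasts 1/8 s, in which the tool goes at most 62.5 mm and 10.7 degrees, less where a joint would pass 70% of its speed; a pose out of reach is approached as far as the arm can. A call with a number of a shift or a turn outside -1 to 1 is refused whole. A call with a gripper value outside its range is refused whole. The fingers move at their own pace and stop on an object; "squeeze" is the grip in N (left out, the last holds). Time passes only in rows, so rows that repeat a pose let the fingers close. It gives the time, the measured TCP pose, the force and the opening at its end, in the units of the state.
- monitor.read_state(): the state, without advancing time (a new reading comes with each control period).
- viewer.camera(name): name is "scene" or "top" or "wrist"; returns a dict with "color" (400x640x3 uint8, red, green, blue), "depth" (400x640 float32, m along the optical axis (not along the pixel's ray), 0 where there is no reading), "camera_matrix" (3x3 intrinsics, pixels), "xyz" and "rotation" of the camera in the world. Camera axes: x right, y down, z forward; pixel columns grow to the right and rows downward; lengths in m; the calibration is good to about 2 mm. A picture is of the moment at which its call begins.
- workorder.close_job(): hands the job in, once; it reports no verdict.
Trained networks look in the newest picture that a camera, given by its name, has taken for a name from the list of things; names that differ only in an ending like _2 or _b are one class to them, and where a whole thing is asked for, a point or a joint stands for the part that bears it (a point fixed in the world has none). Each returns a list of dicts, best first, with "confidence" (0 to 1); they miss things now and then, are a little off and sometimes report something else, mostly with a low value. They report only what shows in the picture. A call takes as long as a camera call. They do not tell look-alikes from the thing itself.
- nets.find_in(label, camera): "centre" ([x, y, z] in m, in world coordinates, good to about 4 mm: the middle of the surface that is visible of it).
- nets.regions_of(label, camera): "region" (400x640 bool, what is visible of it).
The state is a dict: "time": time; "joint_positions": joint angles; "joint_vel": joint speeds; "joint_torque": joint torques, N m; "ee_pos": TCP position; "eef_rot": TCP orientation; "ft_force": force on the tool from outside, world axes, zero at the start; "torque": the same for the moment, N m; "width": finger opening in m.
Only numpy, scipy, OpenCV 4.12 (cv2) and the standard library are available. Lean on these libraries where they do the work, as an engineer would, in place of code of your own. Each camera call takes 0.05 s, during which the arm holds its last target.

## Task

On the setting plate, push the aluminium board carrier square against the steel fence, then, keeping it lightly pressed to the fence and flat on the plate all the way, slide it along the fence until its leading edge meets the scribed line. Nothing stops it there: do not run past the line and do not force the fence. Let go and leave it there, lying square against the fence; leave the other things on the bench where they are.

Things in the scene. Friction and masses are not known exactly. Their poses are not given: they have to be found in the camera images.
- plate: fixed grey setting plate, 200 (its x) by 340 (its y) by 12 mm thick; origin at the centre of its underside, top 12 mm up. On it, near its +x side, parallel to its y, a rigid steel fence bar 20 wide, 12 high, 310 long. The bar is screwed down in slots: its working face (looking to -x) lies anywhere from 46 to 74 mm from the origin along the plate's x; not measured, find it by touch
- line: scribed line: black, 2 mm wide, across the plate along the plate's x; no height to feel, no stop there. Origin on the line's middle, on the plate's top, at the plate's x = 0; axes parallel to the plate's. It lies towards the plate's -y from the carrier, so the carrier is slid towards -y. While it slides, 3 to 10 N of side push on the fence is plenty; over 15 N shifts the fence and spoils the job
- carrier: loose aluminium pallet, 76 (its x) by 110 (its y) by 14 mm thick, two flat circuit boards on top; at its centre a round upright black grip, diameter 24, from 14 to 50 mm above the underside; 0.25 to 0.5 kg. Starts on the plate, 1 to 7 cm short of the fence, turned up to 0.2 rad. Origin: centre of underside; its +x side goes to the fence. Held lightly, it can turn about the round grip
- lead_edge (a point): middle of the carrier's leading lower edge, 55 mm from its origin towards its -y: this edge must come to the middle of the line
- bottle: glass solvent bottle with red cap, 68 mm wide, 107 mm high, origin under its centre; leave alone
- swabs: clear round tub of cotton swabs, 68 mm wide, 74 mm high, origin under its centre; leave alone
- tray: black component tray, 100 by 140 by 18 mm, origin under its centre; leave alone
- brush: flat brush with wooden handle, 166 mm long, 8 mm high, origin under the handle's middle; leave alone
Things that resemble listed ones, but are neither listed nor needed, are in the scene too. Leave any orange or turquoise look-alike of the carrier alone.

How it is judged:
By the outcome, as a careful person would: the job done as asked, in the order asked, and still so for the second after the job is handed in, with the robot touching nothing.
It also fails if it takes over 69 s, if anything falls off the work surface, if the arm or the gripper's body presses on something with over 40 N, if the wrist force passes 120 N, or if a joint passes its speed limit or range.

## Working session

There is one attempt and no reset: what is moved stays moved. The work goes in short steps, Python scripts to look and compute and a tool call to move; the robot and the scene stay as the last step left them, time stands still between calls to the robot, and variables do not carry over. Pictures are saved under pics/ and viewed, and the job is handed in when it is done.

Besides the shell and the picture viewer there is one more tool, called after "Emit:" in YAML: its name, and indented under it one key for each argument. drive_tool: Moves the arm, as the interface text tells. Its arguments: {"type":"object","properties":{"plan":{"type":"array","items":{"type":"object","properties":{"rx":{"type":"number","minimum":-1,"maximum":1},"ry":{"type":"number","minimum":-1,"maximum":1},"rz":{"type":"number","minimum":-1,"maximum":1},"x":{"type":"number","minimum":-1,"maximum":1},"y":{"type":"number","minimum":-1,"maximum":1},"z":{"type":"number","minimum":-1,"maximum":1},"fingers":{"type":"number"}}}},"squeeze":{"type":"number"}},"required":["plan"]}

```bash
ls; mkdir -p pics
cat > h.py <<'E'
import numpy as np, cv2
from scipy.spatial.transform import Rotation as R
from bench import monitor, viewer, workorder, nets, r
def snap(name,fn):
    c=viewer.camera(name); cv2.imwrite('pics/'+fn,c['color'][:,:,::-1]); return c
def px2w(c,u,v,d=None):
    K=c['camera_matrix']; d=c['depth'][int(round(v)),int(round(u))] if d is None else d
    p=np.array([(u-K[0,2])/K[0,0]*d,(v-K[1,2])/K[1,1]*d,d]); return np.array(c['rotation'])@p+np.array(c['xyz'])
def onplane(c,u,v,z):
    K=c['camera_matrix']; ray=np.array(c['rotation'])@np.array([(u-K[0,2])/K[0,0],(v-K[1,2])/K[1,1],1.])
    o=np.array(c['xyz']); return o+ray*(z-o[2])/ray[2]
def st():
    s=monitor.read_state(); print({k:np.round(v,4).tolist() for k,v in s.items() if k in('time','ee_pos','eef_rot','ft_force','torque','width','joint_positions')}); return s
E
python3 - <<'E'
from h import *
st(); print(r.grip_depth)
for n in('top','scene','wrist'):
    c=snap(n,n+'0.png'); print(n,np.round(c['xyz'],3),np.round(c['rotation'],3).tolist(),c['camera_matrix'].tolist())
for l in('plate','line','carrier','bottle','swabs','tray','brush'):
    print(l,[(np.round(d['centre'],3).tolist(),round(d['confidence'],2)) for d in nets.find_in(l,'top')])
st()
E
```

```text
pics
{'time': 0.0, 'joint_positions': [1.1634, 0.3329, -0.0647, 1.461, 0.0216, 1.3499, -0.0885], 'ee_pos': [0.2345, -0.579, 0.2914], 'eef_rot': [0.9815, 0.1912, -0.0002, -0.0007], 'ft_force': [0.1225, 0.087, 0.5308], 'torque': [0.0077, 0.0051, 0.0149], 'width': 0.0871}
0.051
top [ 0.405 -0.006  1.097] [-0.704, 0.708, -0.042, 0.044] [[446.945766138337, 0.0, 324.38822943698233], [0.0, 446.945766138337, 195.94283398365206], [0.0, 0.0, 1.0]]
scene [1.487 0.562 0.877] [0.443, 0.776, -0.392, -0.219] [[466.9941857415601, 0.0, 316.8229426879696], [0.0, 466.9941857415601, 200.30027196453466], [0.0, 0.0, 1.0]]
wrist [ 0.311 -0.548  0.384] [0.82, -0.552, -0.085, 0.125] [[341.06386416077993, 0.0, 316.6486422090652], [0.0, 341.06386416077993, 198.6587755511852], [0.0, 0.0, 1.0]]
plate [([0.577, -0.051, 0.013], 0.76)]
line [([0.503, -0.416, 0.009], 0.66)]
carrier [([0.364, 0.166, 0.014], 0.84), ([0.354, -0.044, 0.013], 0.73), ([0.58, 0.074, 0.03], 0.56), ([0.679, 0.365, 0.06], 0.33)]
bottle [([0.664, -0.378, 0.068], 0.7)]
swabs [([0.681, 0.366, 0.055], 0.62)]
tray [([0.532, 0.377, 0.003], 0.86)]
brush [([0.502, -0.417, 0.007], 0.83)]
{'time': 0.5, 'joint_positions': [1.1634, 0.3322, -0.0647, 1.4601, 0.0216, 1.3499, -0.0885], 'ee_pos': [0.2346, -0.5793, 0.2923], 'eef_rot': [0.9815, 0.1912, 0.0, 0.0], 'ft_force': [-0.3123, 0.6962, -0.7673], 'torque': [0.004, -0.0146, 0.0079], 'width': 0.087}
```

View pics/top0.png

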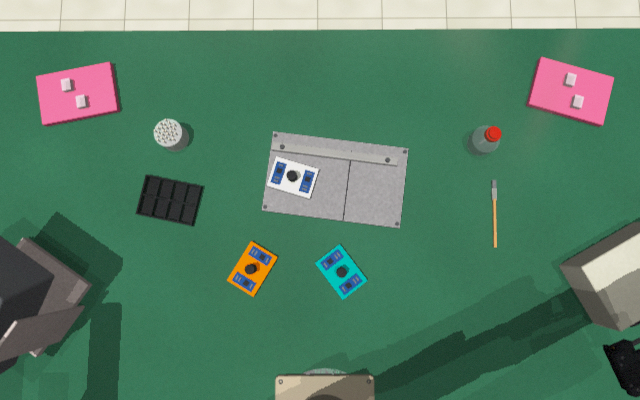

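View pics/scene0.png

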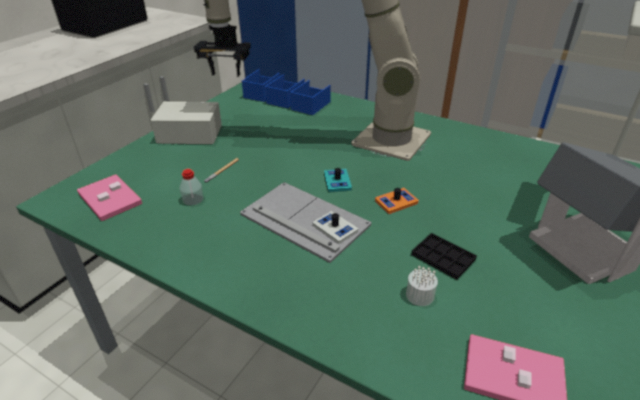

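The top view shows the white carrier at about (293,176) on the plate. The fence is along the upper edge, about (275,150) to (395,160), and the scribed line runs from (349,160) to (344,220). The net's "line" hit is actually the brush, so I'm ignoring it. The orange and turquoise look-alikes are off the plate.

```bash
cat > m.py <<'E'
from h import *
import sys
c=snap('top','t1.png')
np.savez('top.npz',**{k:np.array(v) for k,v in c.items()})
im=c['color'][115:245,250:420]
cv2.imwrite('pics/t1c.png',cv2.resize(im,None,fx=4.5,fy=4.5,interpolation=cv2.INTER_CUBIC)[:,:,::-1])
for u,v in((300,210),(380,180),(293,176),(340,155),(280,185),(240,150)): print(u,v,np.round(px2w(c,u,v),4))
E
python3 m.py
```

```text
Traceback (most recent call last):
  File "m.py", line 7, in <module>
    for u,v in((300,210),(380,180),(293,176),(340,155),(280,185),(240,150)): print(u,v,np.round(px2w(c,u,v),4))
                                                                                                ~~~~^^^^^^^
  File "h.py", line 8, in px2w
    p=np.array([(u-K[0,2])/K[0,0]*d,(v-K[1,2])/K[1,1]*d,d]); return np.array(c['rotation'])@p+np.array(c['xyz'])
                                                                    ~~~~~~~~~~~~~~~~~~~~~~~^~
ValueError: matmul: Input operand 1 has a mismatch in its core dimension 0, with gufunc signature (n?,k),(k,m?)->(n?,m?) (size 3 is different from 4)
```

View pics/t1c.png

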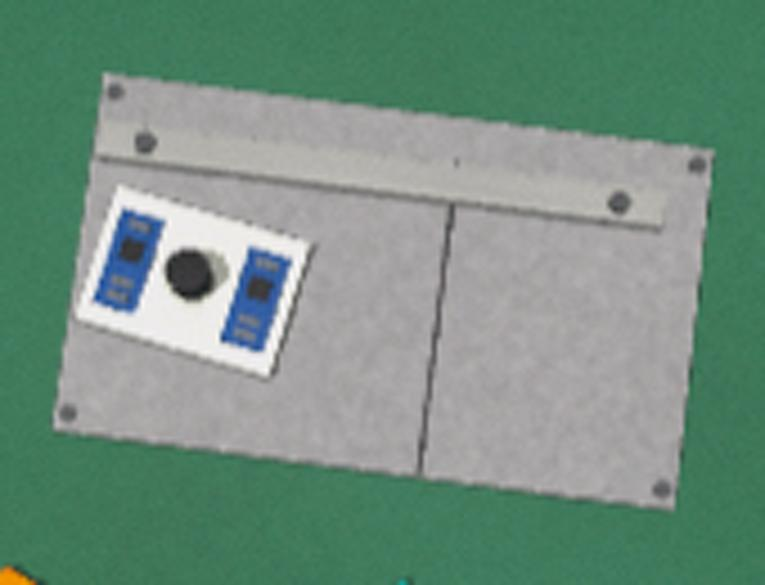

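```bash
sed -i "s/^def px2w/def rot(c): return R.from_quat(c['rotation']).as_matrix()\ndef px2w/; s/np.array(c\['rotation'\])@/rot(c)@/g" h.py
cat > m2.py <<'E'
from h import *
c=dict(np.load('top.npz'))
f=lambda p:(250+(p[0]+.5)/4.5-.5,115+(p[1]+.5)/4.5-.5)
for u,v in((300,210),(380,180),(293,176),(340,155),(280,185),(240,150)): print(u,v,np.round(px2w(c,u,v),4))
P=np.array([onplane(c,*f(p),.012)[:2] for p in((104,74),(713,150),(674,508),(55,430))])
print(P, [np.linalg.norm(P[i]-P[(i+1)%4]) for i in range(4)])
C=P.mean(0); ey=(P[0]-P[1]+P[3]-P[2]); ang=np.arctan2(ey[1],ey[0])-np.pi/2; print('plate c',C,'yaw',ang)
ex=np.array([np.cos(ang),np.sin(ang)]); ey=np.array([-ex[1],ex[0]])
loc=lambda q:np.round([(q-C)@ex*1e3,(q-C)@ey*1e3],1)
for p in((453,205),(420,473)): print('line',loc(onplane(c,*f(p),.012)[:2]))
for p in((97,158),(661,228)): print('fence top edge',loc(onplane(c,*f(p),.024)[:2]))
Q=np.array([onplane(c,*f(p),.026)[:2] for p in((120,186),(313,243),(270,378),(76,319))])
print([np.linalg.norm(Q[i]-Q[(i+1)%4]) for i in range(4)])
e=Q[0]-Q[1]+Q[3]-Q[2]; print('carrier',Q.mean(0),loc(Q.mean(0)),'yaw',np.arctan2(e[1],e[0])-np.pi/2)
g=onplane(c,*f((190,273)),.062)[:2]; print('grip top',g,loc(g))
E
python3 m2.py
```

```text
300 210 [0.5032 0.0556 0.0125]
380 180 [ 0.5765 -0.141   0.0095]
293 176 [0.5794 0.0695 0.0587]
340 155 [ 0.6361 -0.0426  0.0265]
280 185 [0.5628 0.1032 0.0271]
240 150 [0.6551 0.2061 0.0039]
[[ 0.70091471  0.12385346]
 [ 0.65608978 -0.21179692]
 [ 0.45943595 -0.18536366]
 [ 0.50332777  0.14859958]] [np.float64(0.33863025417410114), np.float64(0.19842239443395965), np.float64(0.3368351872484225), np.float64(0.1991305342159382)]
plate c [ 0.57994205 -0.03117689] yaw -0.13172231513618193
line [ 50.6 -30.8]
line [-97.7 -30.7]
fence top edge [ 49.6 164.9]
fence top edge [  49.7 -143.7]
[np.float64(0.10936751425456524), np.float64(0.07694402361165263), np.float64(0.10932314911991825), np.float64(0.0763507384414996)]
carrier [0.58221336 0.07222648] [-11.3 102.8] yaw -0.2992787448738987
grip top [0.58057555 0.07202261] [-12.9 102.4]
```

```bash
cat >> h.py <<'E'
YAW=-0.1317; C=np.array([0.5799,-0.0312])
ex=np.array([np.cos(YAW),np.sin(YAW)]); ey=np.array([-ex[1],ex[0]])
def tgt(px,py,z,s=1):  # plate coords mm -> world; tool y along s*ex, z down
    p=np.append(C+ex*px/1e3+ey*py/1e3,z)
    ty=np.append(ex*s,0); tz=np.array([0,0,-1.]); return p,R.from_matrix(np.c_[np.cross(ty,tz),ty,tz])
def row(p,Rt,s=None):
    s=s or monitor.read_state(); Rc=R.from_quat(s['eef_rot'])
    d=Rc.inv().apply(p-np.array(s['ee_pos'])); w=(Rc.inv()*Rt).as_rotvec()/(2*np.pi)
    print('shift',np.round(d,4),'turn',np.round(w,4))
def loc():
    s=monitor.read_state(); d=np.array(s['ee_pos'][:2])-C; f=np.array(s['ft_force'])
    print('plate xy',np.round([d@ex*1e3,d@ey*1e3],2),'z',round(s['ee_pos'][2],4),'F plate',np.round([f[:2]@ex,f[:2]@ey,f[2]],2),'T',np.round(s['torque'],3),'w',round(s['width'],4),'t',s['time'])
E
python3 -c "
from h import *
for s in(1,-1): row(*tgt(-12.4,102.5,.19,s))"
```

```text
shift [ 0.5656 -0.4737  0.1023] turn [ 0.     -0.     -0.1678]
shift [ 0.5656 -0.4737  0.1023] turn [-0.     -0.      0.3322]
```

Emit:
drive_tool:
  plan:
    - {"x":0.05,"y":-0.04,"rz":-0.02,"fingers":0.6}
    - {"x":0.1,"y":-0.082,"rz":-0.04,"fingers":0.6}
    - {"x":0.15,"y":-0.125,"rz":-0.06,"fingers":0.6}
    - {"x":0.2,"y":-0.168,"rz":-0.08,"fingers":0.6}
    - {"x":0.25,"y":-0.21,"z":0.02,"rz":-0.1,"fingers":0.6}
    - {"x":0.3,"y":-0.252,"z":0.04,"rz":-0.12,"fingers":0.6}
    - {"x":0.35,"y":-0.294,"z":0.06,"rz":-0.14,"fingers":0.6}
    - {"x":0.4,"y":-0.336,"z":0.08,"rz":-0.16,"fingers":0.6}
    - {"x":0.45,"y":-0.378,"z":0.1,"rz":-0.1678,"fingers":0.6}
    - {"x":0.5,"y":-0.42,"z":0.1023,"rz":-0.1678,"fingers":0.6}
    - {"x":0.54,"y":-0.453,"z":0.1023,"rz":-0.1678,"fingers":0.6}
    - {"x":0.5656,"y":-0.4737,"z":0.1023,"rz":-0.1678,"fingers":0.6}
  squeeze: 8

```text
validation failed for argument at $.pl...
```

Run:
```python
from h import *
c=snap('wrist','w1.png'); np.savez('w1.npz',**{k:np.array(v) for k,v in c.items()})
st();loc();row(*tgt(-12.4,102.5,.104))
print(np.round(c['xyz'],4))
```

```text
{'time': 0.6, 'joint_positions': [1.1634, 0.3322, -0.0647, 1.4601, 0.0216, 1.3499, -0.0885], 'ee_pos': [0.2346, -0.5793, 0.2923], 'eef_rot': [0.9815, 0.1912, 0.0, 0.0001], 'ft_force': [0.0315, -0.6407, 1.1523], 'torque': [-0.0142, -0.0379, -0.0464], 'width': 0.0874}
plate xy [-270.29 -588.7 ] z 0.2923 F plate [ 0.12 -0.63  1.15] T [-0.014 -0.038 -0.046] w 0.0874 t 0.6
shift [ 0.5656 -0.4737  0.1883] turn [ 0.      0.     -0.1678]
[ 0.3107 -0.5479  0.3852]
```

View pics/w1.png

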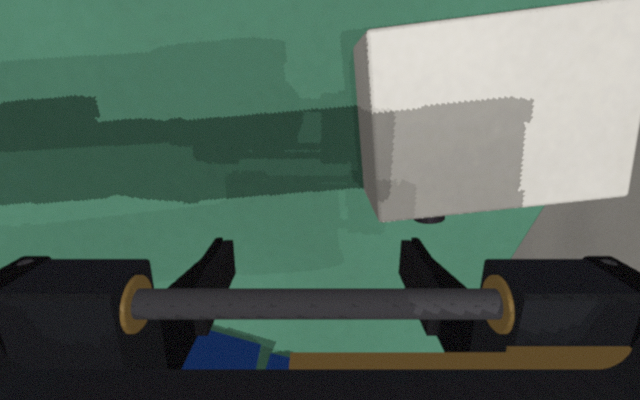

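The call failed validation and the arm didn't move. I'll retry with every field filled in and rounder numbers.

Emit:
drive_tool:
  plan:
    - {"rx":0,"ry":0,"rz":-0.02,"x":0.05,"y":-0.04,"z":0,"fingers":0.6}
    - {"rx":0,"ry":0,"rz":-0.04,"x":0.1,"y":-0.08,"z":0,"fingers":0.6}
  squeeze: 8

```text
time: 0.85
ee_pos: [0.2963, -0.4691, 0.2921]
eef_rot: [0.949, 0.314, 0.0, 0.0]
ft_force: [1.5, 0.1, 0.6]
width: 0.0745
```

```bash
python3 -c "
from h import *
st();row(*tgt(-12.4,102.5,.19))"
```

```text
{'time': 0.85, 'joint_positions': [1.0711, 0.1852, -0.1657, 1.6442, 0.0314, 1.3145, -0.0315], 'ee_pos': [0.2963, -0.4691, 0.2921], 'eef_rot': [0.9494, 0.3141, 0.0001, 0.0001], 'ft_force': [1.4753, 0.0659, 0.5613], 'torque': [-0.0096, -0.1584, -0.0301], 'width': 0.0745}
shift [ 0.5513 -0.2645  0.1021] turn [ 0.      0.     -0.1273]
```

Emit:
drive_tool:
  plan:
    - {"rx":0,"ry":0,"rz":-0.02,"x":0.05,"y":-0.024,"z":0,"fingers":0.6}
    - {"rx":0,"ry":0,"rz":-0.04,"x":0.1,"y":-0.048,"z":0,"fingers":0.6}
    - {"rx":0,"ry":0,"rz":-0.06,"x":0.15,"y":-0.072,"z":0.02,"fingers":0.6}
    - {"rx":0,"ry":0,"rz":-0.08,"x":0.2,"y":-0.096,"z":0.03,"fingers":0.6}
    - {"rx":0,"ry":0,"rz":-0.1,"x":0.25,"y":-0.12,"z":0.04,"fingers":0.6}
    - {"rx":0,"ry":0,"rz":-0.12,"x":0.3,"y":-0.144,"z":0.06,"fingers":0.6}
    - {"rx":0,"ry":0,"rz":-0.127,"x":0.35,"y":-0.168,"z":0.08,"fingers":0.6}
    - {"rx":0,"ry":0,"rz":-0.127,"x":0.4,"y":-0.192,"z":0.1,"fingers":0.6}
    - {"rx":0,"ry":0,"rz":-0.127,"x":0.45,"y":-0.216,"z":0.102,"fingers":0.6}
    - {"rx":0,"ry":0,"rz":-0.127,"x":0.5,"y":-0.24,"z":0.102,"fingers":0.6}
    - {"rx":0,"ry":0,"rz":-0.127,"x":0.54,"y":-0.259,"z":0.102,"fingers":0.6}
    - {"rx":0,"ry":0,"rz":-0.127,"x":0.551,"y":-0.264,"z":0.102,"fingers":0.6}
  squeeze: 8

```text
time: 2.35
ee_pos: [0.5827, 0.0728, 0.1902]
eef_rot: [0.752, 0.659, 0.001, -0.001]
ft_force: [-0.9, -0.8, -0.8]
width: 0.0517
```

Run:
```python
from h import *
c=snap('wrist','w2.png'); np.savez('w2.npz',**{k:np.array(v) for k,v in c.items()})
st();loc();row(*tgt(-12.4,102.5,.104))
print(np.round(c['xyz'],4))
```

```text
{'time': 2.4, 'joint_positions': [0.3155, 0.3994, -0.637, 1.6621, 0.2532, 1.1637, -0.5181], 'ee_pos': [0.5827, 0.0725, 0.1902], 'eef_rot': [0.7526, 0.6584, 0.0006, -0.0005], 'ft_force': [-0.3455, 0.7932, -0.7027], 'torque': [0.0229, -0.0268, -0.0211], 'width': 0.0526}
plate xy [-10.8  103.13] z 0.1902 F plate [-0.45  0.74 -0.7 ] T [ 0.023 -0.027 -0.021] w 0.0526 t 2.4
shift [-0.0008 -0.0016  0.0862] turn [ 0.     -0.0002 -0.0003]
[0.5928 0.1551 0.2833]
```

View pics/w2.png

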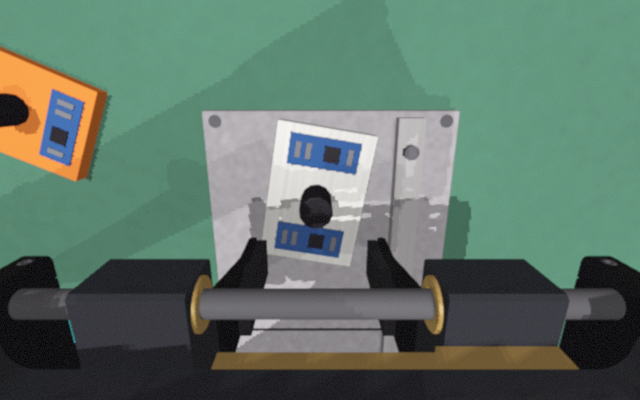

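The wrist view shows the grip top at about (316,192), centred between the fingers. The far plate corners are at about (203,111) and (459,111), and the fence face is at about (395,180). I'll check these against the top-camera estimate.

Run:
```python
from h import *
c=dict(np.load('w2.npz'))
L=lambda q:np.round([(q[:2]-C)@ex*1e3,(q[:2]-C)@ey*1e3],1)
print('corners',L(onplane(c,203,111,.012)),L(onplane(c,459,111,.012)))
print('grip',L(onplane(c,316,194,.062)), px2w(c,316,194))
Q=[onplane(c,u,v,.026) for u,v in((279,121),(378,136),(351,266),(265,252))]
print([L(q) for q in Q],'c',L(np.mean(Q,0)),[round(np.linalg.norm(Q[i]-Q[(i+1)%4]),4) for i in range(4)])
print('fence',[L(onplane(c,u,v,.024)) for u,v in((399,118),(390,250))], 'line',L(onplane(c,300,330,.012)))
im=c['color'][100:350,180:480]; cv2.imwrite('pics/w2c.png',cv2.resize(im,None,fx=2.4,fy=2.4,interpolation=cv2.INTER_CUBIC)[:,:,::-1])
```

```text
corners [-99.2 172.5] [ 98.3 172.3]
grip [-12.1 120.5] [0.58346498 0.0879935  0.05571178]
[array([-39.4, 166. ]), array([ 34.3, 155. ]), array([17.2, 46.5]), array([-54.6,  59.5])] c [-10.6 106.7] [np.float64(0.0745), np.float64(0.1098), np.float64(0.073), np.float64(0.1076)]
fence [array([ 49.5, 167.9]), array([49.6, 60.3])] line [-27.6 -28.8]
```

Emit:
drive_tool:
  plan:
    - {"rx":0,"ry":0,"rz":0,"x":0,"y":-0.001,"z":0.04,"fingers":0.6}
    - {"rx":0,"ry":0,"rz":0,"x":0,"y":-0.001,"z":0.075,"fingers":0.6}
    - {"rx":0,"ry":0,"rz":0,"x":0,"y":-0.001,"z":0.086,"fingers":0.6}
    - {"rx":0,"ry":0,"rz":0,"x":0,"y":-0.001,"z":0.086,"fingers":0.6}
  squeeze: 8

```text
time: 2.9
ee_pos: [0.5811, 0.0687, 0.1044]
eef_rot: [0.754, 0.657, -0.0, 0.0]
ft_force: [-0.1, 0.3, 0.1]
width: 0.0518
```

Run:
```python
from h import *
loc()
c=snap('scene','s2.png'); im=c['color'][150:270,220:400]; cv2.imwrite('pics/s2c.png',cv2.resize(im,None,fx=4,fy=4,interpolation=cv2.INTER_CUBIC)[:,:,::-1])
```

```text
plate xy [-11.91  99.15] z 0.1044 F plate [-0.1   0.25  0.11] T [ 0.055 -0.103 -0.004] w 0.0518 t 2.9
```

View pics/s2c.png

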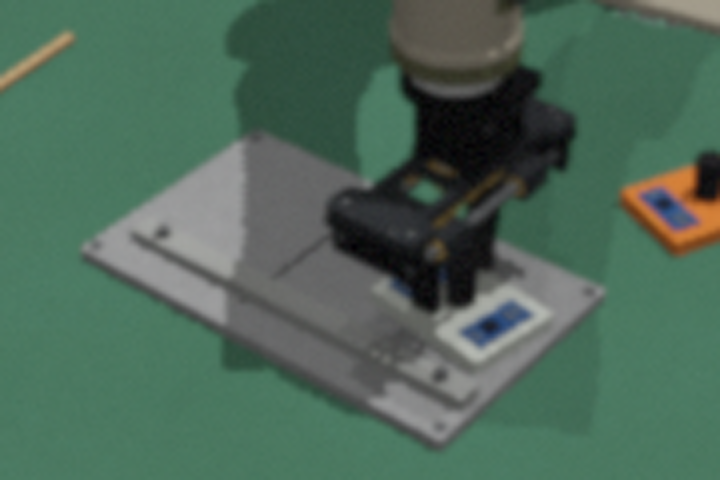

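Run:
```python
from h import *
loc(); st();row(*tgt(-12,103,.104))
```

```text
plate xy [-11.43  99.63] z 0.1053 F plate [ 0.31 -0.92  0.72] T [ 0.007 -0.049 -0.064] w 0.0522 t 2.95
{'time': 2.95, 'joint_positions': [0.2898, 0.4937, -0.6021, 1.7352, 0.3226, 1.0119, -0.5669], 'ee_pos': [0.5817, 0.0691, 0.1053], 'eef_rot': [0.754, 0.6569, 0.0004, 0.0004], 'ft_force': [0.1892, -0.9531, 0.7232], 'torque': [0.0074, -0.0492, -0.0638], 'width': 0.0522}
shift [ 0.0034 -0.0006  0.0013] turn [ 0.0002  0.     -0.0009]
```

Emit:
drive_tool:
  plan:
    - {"rx":0,"ry":0,"rz":0,"x":0.003,"y":0,"z":0.001,"fingers":0.6}
    - {"rx":0,"ry":0,"rz":0,"x":0.003,"y":0,"z":0.001,"fingers":0.6}
  squeeze: 8

```text
time: 3.2
ee_pos: [0.582, 0.0729, 0.1042]
eef_rot: [0.754, 0.657, 0.001, 0.0]
ft_force: [0.1, 1.0, 0.0]
width: 0.0524
```

Run:
```python
from h import *
loc(); viewer.camera('top'); loc()
c=snap('wrist','w3.png')
```

```text
plate xy [-11.56 103.51] z 0.1042 F plate [-0.08  1.03  0.01] T [ 0.034 -0.088  0.001] w 0.0524 t 3.2
plate xy [-11.64 103.33] z 0.104 F plate [-0.26  0.48 -0.28] T [-0.015 -0.101  0.026] w 0.0526 t 3.25
```

View pics/w3.png

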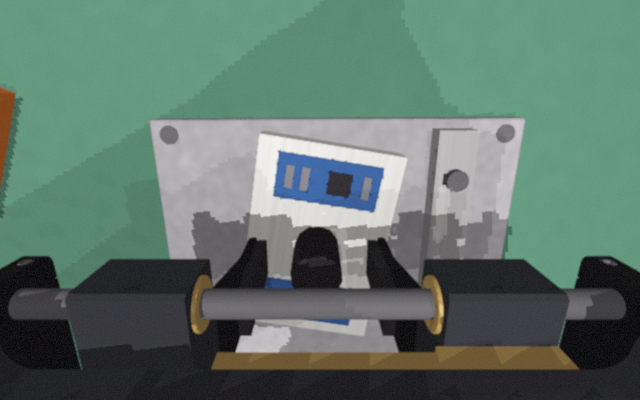

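The grip sits between the open fingers at about (316,260), clear of everything. I'll close lightly.

Emit:
drive_tool:
  plan:
    - {"rx":0,"ry":0,"rz":0,"x":0,"y":0,"z":0,"fingers":0.2}
    - {"rx":0,"ry":0,"rz":0,"x":0,"y":0,"z":0,"fingers":0.2}
    - {"rx":0,"ry":0,"rz":0,"x":0,"y":0,"z":0,"fingers":0.2}
    - {"rx":0,"ry":0,"rz":0,"x":0,"y":0,"z":0,"fingers":0.2}
  squeeze: 8

```text
time: 3.8
ee_pos: [0.5816, 0.0725, 0.1032]
eef_rot: [0.754, 0.657, -0.0, 0.0]
ft_force: [0.5, 0.1, -0.3]
width: 0.0234
```

Run:
```python
from h import *
loc(); 
c=snap('wrist','w4.png');loc()
```

```text
plate xy [-11.91 103.  ] z 0.1032 F plate [ 0.5   0.13 -0.32] T [-0.036 -0.158  0.045] w 0.0234 t 3.8
plate xy [-11.91 103.03] z 0.1032 F plate [ 1.64  0.33 -0.21] T [-0.041 -0.09  -0.026] w 0.0239 t 3.85
```

View pics/w4.png

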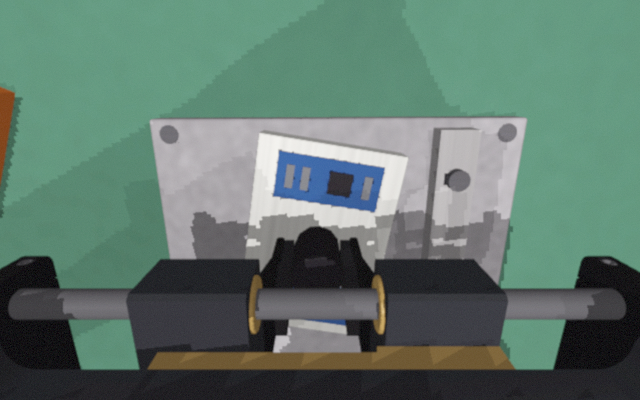

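Emit:
drive_tool:
  plan:
    - {"rx":0,"ry":0,"rz":0,"x":0,"y":0.002,"z":0,"fingers":0.2}
    - {"rx":0,"ry":0,"rz":0,"x":0,"y":0.004,"z":0,"fingers":0.2}
    - {"rx":0,"ry":0,"rz":0,"x":0,"y":0.006,"z":0,"fingers":0.2}
    - {"rx":0,"ry":0,"rz":0,"x":0,"y":0.008,"z":0,"fingers":0.2}
    - {"rx":0,"ry":0,"rz":0,"x":0,"y":0.01,"z":0,"fingers":0.2}
    - {"rx":0,"ry":0,"rz":0,"x":0,"y":0.012,"z":0,"fingers":0.2}
    - {"rx":0,"ry":0,"rz":0,"x":0,"y":0.012,"z":0,"fingers":0.2}
  squeeze: 8

```text
time: 4.72
ee_pos: [0.593, 0.0712, 0.1032]
eef_rot: [0.754, 0.657, -0.0, -0.0]
ft_force: [-4.5, 0.3, 3.2]
width: 0.0237
```

Run:
```python
from h import *
loc(); c=snap('wrist','w5.png');loc()
```

```text
plate xy [ -0.44 103.29] z 0.1032 F plate [-4.51 -0.25  3.17] T [0.208 0.925 0.019] w 0.0237 t 4.725
plate xy [ -0.43 103.27] z 0.1032 F plate [-4.32  0.77  3.41] T [ 0.293  0.969 -0.024] w 0.0237 t 4.775
```

View pics/w5.png

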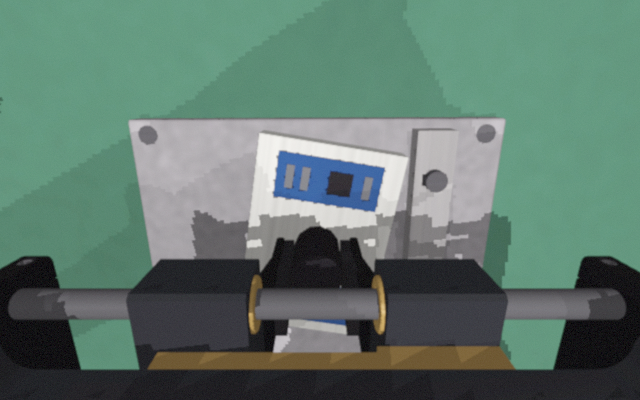

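Emit:
drive_tool:
  plan:
    - {"rx":0,"ry":0,"rz":0,"x":0,"y":0.001,"z":0,"fingers":0.2}
    - {"rx":0,"ry":0,"rz":0,"x":0,"y":0.002,"z":0,"fingers":0.2}
    - {"rx":0,"ry":0,"rz":0,"x":0,"y":0.003,"z":0,"fingers":0.2}
    - {"rx":0,"ry":0,"rz":0,"x":0,"y":0.004,"z":0,"fingers":0.2}
  squeeze: 5

```text
time: 5.28
ee_pos: [0.5973, 0.0703, 0.1032]
eef_rot: [0.754, 0.657, -0.0, -0.0]
ft_force: [-7.7, 0.6, 4.6]
width: 0.024
```

Run:
```python
from h import *
loc()
```

```text
plate xy [  3.96 102.89] z 0.1032 F plate [-7.71 -0.44  4.62] T [0.209 1.553 0.005] w 0.024 t 5.275
```

Emit:
drive_tool:
  plan:
    - {"rx":0,"ry":0,"rz":0,"x":0,"y":0,"z":-0.0004,"fingers":0.2}
    - {"rx":0,"ry":0,"rz":0,"x":0,"y":0,"z":-0.0004,"fingers":0.2}
  squeeze: 5

```text
time: 5.52
ee_pos: [0.5974, 0.07, 0.1033]
eef_rot: [0.754, 0.657, -0.0, 0.0]
ft_force: [-1.7, -0.1, -2.8]
width: 0.0237
```

Run:
```python
from h import *
loc(); c=snap('wrist','w6.png'); loc()
```

```text
plate xy [  4.1 102.6] z 0.1033 F plate [-1.7  -0.28 -2.76] T [0.025 0.362 0.03 ] w 0.0237 t 5.525
plate xy [  4.07 102.61] z 0.1032 F plate [-1.38 -0.59 -3.34] T [0.032 0.315 0.097] w 0.0237 t 5.575
```

View pics/w6.png

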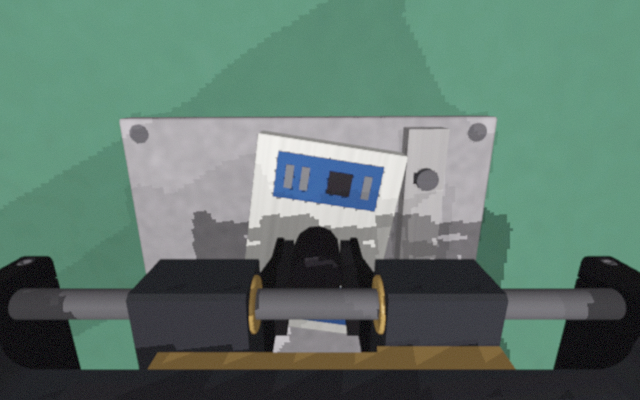

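Emit:
drive_tool:
  plan:
    - {"rx":0,"ry":0,"rz":0,"x":0,"y":0,"z":0.0002,"fingers":0.2}
    - {"rx":0,"ry":0,"rz":0,"x":0,"y":0.001,"z":0.0002,"fingers":0.2}
    - {"rx":0,"ry":0,"rz":0,"x":0,"y":0.002,"z":0.0002,"fingers":0.2}
    - {"rx":0,"ry":0,"rz":0,"x":0,"y":0.002,"z":0.0002,"fingers":0.2}
  squeeze: 5

```text
time: 6.08
ee_pos: [0.5986, 0.0693, 0.1032]
eef_rot: [0.754, 0.657, -0.001, -0.0]
ft_force: [-8.2, -2.4, 2.0]
width: 0.0238
```

Run:
```python
from h import *
loc(); c=snap('wrist','w7.png'); loc()
```

```text
plate xy [  5.32 102.07] z 0.1032 F plate [-7.84 -3.5   2.05] T [-0.613  1.702  0.098] w 0.0238 t 6.075
plate xy [  5.28 102.08] z 0.1032 F plate [-7.64 -3.97  1.32] T [-0.606  1.694  0.064] w 0.0236 t 6.125
```

View pics/w7.png

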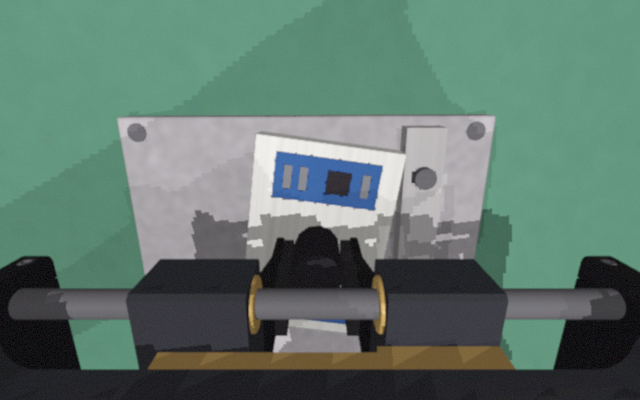

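The trailing corner is on the fence, and friction resists self-squaring. I'll back off slightly, turn the carrier square with a firmer grip, then press it on.

Emit:
drive_tool:
  plan:
    - {"rx":0,"ry":0,"rz":0,"x":0,"y":-0.0015,"z":0,"fingers":0.2}
    - {"rx":0,"ry":0,"rz":0,"x":0,"y":-0.0015,"z":0,"fingers":0.2}
    - {"rx":0,"ry":0,"rz":-0.005,"x":0,"y":-0.0015,"z":0,"fingers":0.2}
    - {"rx":0,"ry":0,"rz":-0.01,"x":0,"y":-0.0015,"z":0,"fingers":0.2}
    - {"rx":0,"ry":0,"rz":-0.015,"x":0,"y":-0.0015,"z":0,"fingers":0.2}
    - {"rx":0,"ry":0,"rz":-0.02,"x":0,"y":-0.0015,"z":0,"fingers":0.2}
    - {"rx":0,"ry":0,"rz":-0.025,"x":0,"y":-0.0015,"z":0,"fingers":0.2}
    - {"rx":0,"ry":0,"rz":-0.025,"x":0,"y":-0.0015,"z":0,"fingers":0.2}
  squeeze: 25

```text
time: 7.12
ee_pos: [0.598, 0.0702, 0.1034]
eef_rot: [0.7, 0.714, 0.0, 0.0]
ft_force: [-0.1, 0.3, -4.2]
width: 0.0235
```

```bash
cat > a.py <<'E'
from h import *
import sys
n=sys.argv[1]
loc(); c=snap('wrist',n+'.png'); np.savez('last.npz',**{k:np.array(v) for k,v in c.items()})
s=monitor.read_state(); ty=R.from_quat(s['eef_rot']).apply([0,1,0]); print('tool yaw rel',np.arctan2(ty[1],ty[0])-YAW, 'tilt',R.from_quat(s['eef_rot']).apply([0,0,1]))
E
python3 a.py w8
```

```text
plate xy [  4.58 102.92] z 0.1034 F plate [-0.11  0.3  -4.23] T [ 0.047 -0.121  0.001] w 0.0235 t 7.125
tool yaw rel 0.1519703795681637 tilt [ 5.01513009e-05 -1.91736726e-07 -9.99999999e-01]
```

View pics/w8.png

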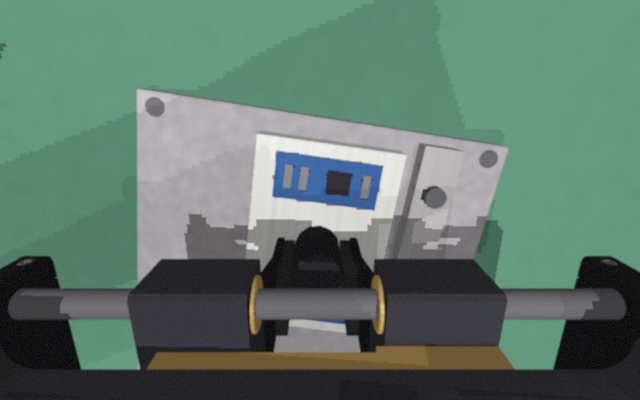

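Emit:
drive_tool:
  plan:
    - {"rx":0,"ry":0,"rz":0,"x":0,"y":0,"z":0.0003,"fingers":0.2}
    - {"rx":0,"ry":0,"rz":-0.0025,"x":0,"y":0,"z":0.0003,"fingers":0.2}
    - {"rx":0,"ry":0,"rz":-0.0025,"x":0,"y":0,"z":0.0003,"fingers":0.2}
  squeeze: 25

```text
time: 7.55
ee_pos: [0.598, 0.0704, 0.1033]
eef_rot: [0.694, 0.72, 0.0, 0.0]
ft_force: [0.2, -0.4, -1.9]
width: 0.0231
```

```bash
python3 a.py w9
python3 - <<'E'
import cv2; im=cv2.imread('pics/w9.png')[90:270,200:520]; cv2.imwrite('pics/w9c.png',cv2.resize(im,None,fx=2.5,fy=2.5,interpolation=cv2.INTER_CUBIC))
E
```

```text
plate xy [  4.58 103.09] z 0.1033 F plate [ 0.29 -0.37 -1.88] T [0.076 0.001 0.025] w 0.0231 t 7.55
tool yaw rel 0.16792392605056802 tilt [ 2.17523708e-04  3.14320032e-05 -9.99999976e-01]
```

View pics/w9c.png

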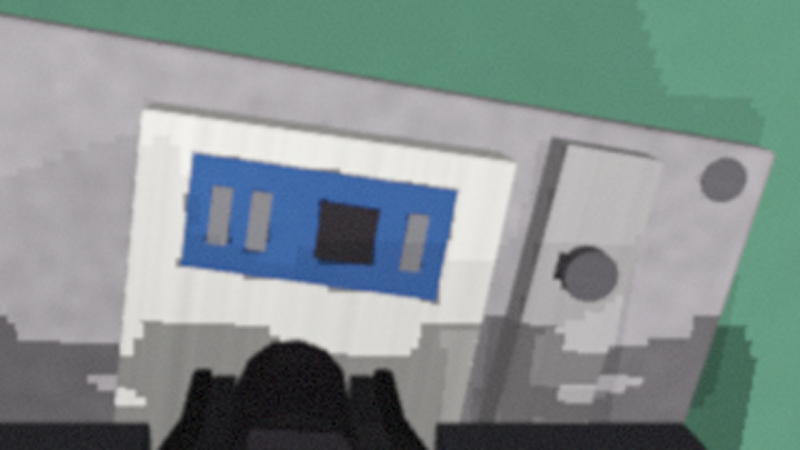

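Emit:
drive_tool:
  plan:
    - {"rx":0,"ry":0,"rz":0,"x":0,"y":0,"z":0.0001,"fingers":0.2}
    - {"rx":0,"ry":0,"rz":0,"x":-0.0002,"y":0.001,"z":0.0001,"fingers":0.2}
    - {"rx":0,"ry":0,"rz":0,"x":-0.0003,"y":0.002,"z":0.0001,"fingers":0.2}
    - {"rx":0,"ry":0,"rz":0,"x":-0.0005,"y":0.003,"z":0.0001,"fingers":0.2}
    - {"rx":0,"ry":0,"rz":0,"x":-0.0007,"y":0.004,"z":0.0001,"fingers":0.2}
    - {"rx":0,"ry":0,"rz":0,"x":-0.0008,"y":0.005,"z":0.0001,"fingers":0.2}
    - {"rx":0,"ry":0,"rz":0,"x":-0.0008,"y":0.005,"z":0.0001,"fingers":0.2}
  squeeze: 10

```text
time: 8.48
ee_pos: [0.6031, 0.0697, 0.1032]
eef_rot: [0.694, 0.72, 0.0, 0.0]
ft_force: [-4.2, 0.9, 3.7]
width: 0.0239
```

```bash
python3 a.py w10
python3 - <<'E'
import cv2; im=cv2.imread('pics/w10.png')[90:270,200:520]; cv2.imwrite('pics/w10c.png',cv2.resize(im,None,fx=2.5,fy=2.5,interpolation=cv2.INTER_CUBIC))
E
```

```text
plate xy [  9.73 103.07] z 0.1032 F plate [-4.31  0.31  3.67] T [0.17  0.958 0.028] w 0.0239 t 8.475
tool yaw rel 0.16787087138044485 tilt [ 2.63150575e-04 -1.57642464e-05 -9.99999965e-01]
```

View pics/w10c.png

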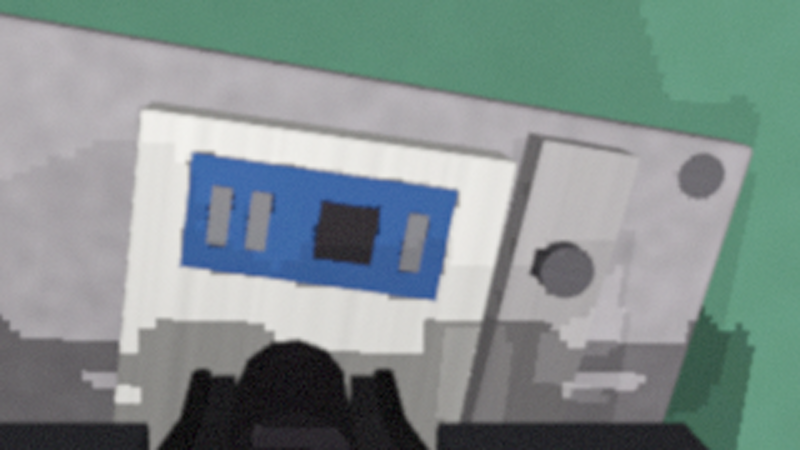

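Emit:
drive_tool:
  plan:
    - {"rx":0,"ry":0,"rz":0,"x":-0.0001,"y":0.0005,"z":0,"fingers":0.2}
    - {"rx":0,"ry":0,"rz":0,"x":-0.0002,"y":0.001,"z":0,"fingers":0.2}
    - {"rx":0,"ry":0,"rz":0,"x":-0.0002,"y":0.001,"z":0,"fingers":0.2}
  squeeze: 10

```text
time: 8.9
ee_pos: [0.6039, 0.0696, 0.1032]
eef_rot: [0.694, 0.72, -0.0, -0.0]
ft_force: [-4.7, 2.0, 4.0]
width: 0.0237
```

```bash
python3 a.py w11
```

```text
plate xy [ 10.55 103.07] z 0.1032 F plate [-4.89  1.34  4.01] T [0.162 1.182 0.027] w 0.0237 t 8.9
tool yaw rel 0.16785238070260344 tilt [-1.18135821e-04 -1.90871152e-05 -9.99999993e-01]
```

Emit:
drive_tool:
  plan:
    - {"rx":0,"ry":0,"rz":0,"x":-0.0001,"y":0.0004,"z":-0.0001,"fingers":0.2}
    - {"rx":0,"ry":0,"rz":0,"x":-0.0001,"y":0.0008,"z":-0.0001,"fingers":0.2}
    - {"rx":0,"ry":0,"rz":0,"x":-0.0001,"y":0.0008,"z":-0.0001,"fingers":0.2}
  squeeze: 8

```text
time: 9.32
ee_pos: [0.6048, 0.0694, 0.1032]
eef_rot: [0.694, 0.72, -0.0, 0.0]
ft_force: [-4.2, 0.9, 3.7]
width: 0.0237
```

```bash
python3 a.py w12
```

```text
plate xy [ 11.47 103.02] z 0.1032 F plate [-4.24  0.37  3.69] T [ 0.18   1.017 -0.046] w 0.0237 t 9.325
tool yaw rel 0.16777470615732404 tilt [ 5.92332627e-05 -3.45019457e-05 -9.99999998e-01]
```

Emit:
drive_tool:
  plan:
    - {"rx":0,"ry":0,"rz":0,"x":-0.0001,"y":0.0004,"z":-0.0001,"fingers":0.2}
    - {"rx":0,"ry":0,"rz":0,"x":-0.0001,"y":0.0008,"z":-0.0001,"fingers":0.2}
    - {"rx":0,"ry":0,"rz":0,"x":-0.0001,"y":0.0008,"z":-0.0001,"fingers":0.2}
  squeeze: 8

```text
time: 9.75
ee_pos: [0.605, 0.0694, 0.1031]
eef_rot: [0.694, 0.72, -0.001, -0.0]
ft_force: [-6.9, 1.2, 5.3]
width: 0.0234
```

```bash
python3 a.py w13
python3 - <<'E'
import cv2; im=cv2.imread('pics/w13.png')[90:270,200:520]; cv2.imwrite('pics/w13c.png',cv2.resize(im,None,fx=2.5,fy=2.5,interpolation=cv2.INTER_CUBIC))
E
```

```text
plate xy [ 11.71 103.06] z 0.1031 F plate [-6.96  0.3   5.33] T [0.172 1.633 0.025] w 0.0234 t 9.75
tool yaw rel 0.16799076511247102 tilt [-1.18072107e-03 -1.66802848e-04 -9.99999289e-01]
```

View pics/w13c.png

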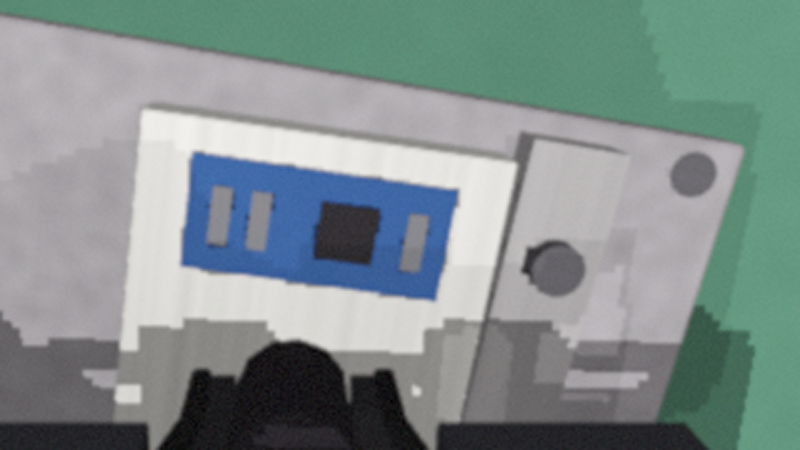

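Emit:
drive_tool:
  plan:
    - {"rx":0,"ry":0,"rz":0,"x":-0.0001,"y":0.0003,"z":-0.0002,"fingers":0.2}
    - {"rx":0,"ry":0,"rz":0,"x":-0.0001,"y":0.0003,"z":-0.0002,"fingers":0.2}
    - {"rx":0,"ry":0,"rz":0,"x":-0.0001,"y":0.0003,"z":-0.0002,"fingers":0.2}
  squeeze: 4

```text
time: 10.18
ee_pos: [0.6055, 0.0697, 0.1032]
eef_rot: [0.694, 0.72, -0.0, -0.0]
ft_force: [-5.6, 2.7, 1.7]
width: 0.0238
```

```bash
python3 a.py w14
```

```text
plate xy [ 12.12 103.38] z 0.1032 F plate [-5.92  1.98  1.75] T [ 0.46   1.175 -0.008] w 0.0238 t 10.175
tool yaw rel 0.16812691258969012 tilt [-8.08155428e-04  3.83839967e-04 -9.99999600e-01]
```

Emit:
drive_tool:
  plan:
    - {"rx":0,"ry":0,"rz":0,"x":0,"y":0,"z":0,"fingers":0.2}
    - {"rx":0,"ry":0,"rz":0,"x":-0.001,"y":-0.0002,"z":0,"fingers":0.2}
    - {"rx":0,"ry":0,"rz":0,"x":-0.002,"y":-0.0003,"z":0,"fingers":0.2}
    - {"rx":0,"ry":0,"rz":0,"x":-0.003,"y":-0.0005,"z":0,"fingers":0.2}
    - {"rx":0,"ry":0,"rz":0,"x":-0.0039,"y":-0.0007,"z":0,"fingers":0.2}
  squeeze: 12

```text
time: 10.85
ee_pos: [0.6051, 0.0669, 0.1032]
eef_rot: [0.694, 0.72, 0.001, -0.001]
ft_force: [-3.0, 6.3, 0.3]
width: 0.0233
```

```bash
python3 a.py w15
```

```text
plate xy [ 12.13 100.56] z 0.1032 F plate [-3.84  5.87  0.25] T [ 1.218  0.708 -0.103] w 0.0233 t 10.85
tool yaw rel 0.16879784112539292 tilt [-7.23842476e-05  1.91639142e-03 -9.99998161e-01]
```

Emit:
drive_tool:
  plan:
    - {"rx":0,"ry":0,"rz":0,"x":-0.001,"y":-0.0001,"z":0,"fingers":0.2}
    - {"rx":0,"ry":0,"rz":0,"x":-0.002,"y":-0.0002,"z":0,"fingers":0.2}
    - {"rx":0,"ry":0,"rz":0,"x":-0.003,"y":-0.0004,"z":0,"fingers":0.2}
    - {"rx":0,"ry":0,"rz":0,"x":-0.004,"y":-0.0006,"z":0,"fingers":0.2}
    - {"rx":0,"ry":0,"rz":0,"x":-0.005,"y":-0.0007,"z":0,"fingers":0.2}
    - {"rx":0,"ry":0,"rz":0,"x":-0.006,"y":-0.0009,"z":0,"fingers":0.2}
  squeeze: 12

```text
time: 11.65
ee_pos: [0.6044, 0.061, 0.1032]
eef_rot: [0.694, 0.72, 0.001, -0.001]
ft_force: [-3.4, 6.2, 0.2]
width: 0.0237
```

```bash
python3 a.py w16
```

```text
plate xy [12.15 94.64] z 0.1032 F plate [-4.15  5.7   0.25] T [ 1.284  0.826 -0.067] w 0.0237 t 11.65
tool yaw rel 0.16899151114374056 tilt [-2.36076919e-04  2.12513383e-03 -9.99997714e-01]
```

View pics/w16.png

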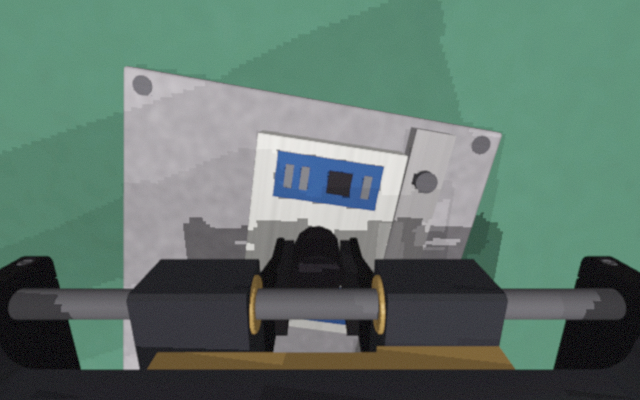

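Emit:
drive_tool:
  plan:
    - {"rx":0,"ry":0,"rz":0,"x":-0.0015,"y":-0.0003,"z":0,"fingers":0.2}
    - {"rx":0,"ry":0,"rz":0,"x":-0.003,"y":-0.0005,"z":0,"fingers":0.2}
    - {"rx":0,"ry":0,"rz":0,"x":-0.0044,"y":-0.0008,"z":0,"fingers":0.2}
    - {"rx":0,"ry":0,"rz":0,"x":-0.0059,"y":-0.001,"z":0,"fingers":0.2}
    - {"rx":0,"ry":0,"rz":0,"x":-0.0074,"y":-0.0013,"z":0,"fingers":0.2}
    - {"rx":0,"ry":0,"rz":0,"x":-0.0089,"y":-0.0015,"z":0,"fingers":0.2}
    - {"rx":0,"ry":0,"rz":0,"x":-0.0104,"y":-0.0018,"z":0,"fingers":0.2}
    - {"rx":0,"ry":0,"rz":0,"x":-0.0118,"y":-0.002,"z":0,"fingers":0.2}
  squeeze: 12

```text
time: 12.7
ee_pos: [0.6028, 0.0492, 0.1032]
eef_rot: [0.694, 0.72, 0.001, -0.001]
ft_force: [-3.5, 5.7, 1.4]
width: 0.0237
```

```bash
python3 a.py w17
```

```text
plate xy [12.17 82.68] z 0.1032 F plate [-4.26  5.17  1.39] T [ 1.32   0.862 -0.083] w 0.0237 t 12.7
tool yaw rel 0.16895058990088987 tilt [-2.36167181e-04  2.08135961e-03 -9.99997806e-01]
```

Steady: side push about 4 N, and x is constant. I'll continue.

Emit:
drive_tool:
  plan:
    - {"rx":0,"ry":0,"rz":0,"x":-0.0015,"y":-0.0003,"z":0,"fingers":0.2}
    - {"rx":0,"ry":0,"rz":0,"x":-0.003,"y":-0.0005,"z":0,"fingers":0.2}
    - {"rx":0,"ry":0,"rz":0,"x":-0.0044,"y":-0.0008,"z":0,"fingers":0.2}
    - {"rx":0,"ry":0,"rz":0,"x":-0.0059,"y":-0.001,"z":0,"fingers":0.2}
    - {"rx":0,"ry":0,"rz":0,"x":-0.0074,"y":-0.0013,"z":0,"fingers":0.2}
    - {"rx":0,"ry":0,"rz":0,"x":-0.0089,"y":-0.0015,"z":0,"fingers":0.2}
    - {"rx":0,"ry":0,"rz":0,"x":-0.0104,"y":-0.0018,"z":0,"fingers":0.2}
    - {"rx":0,"ry":0,"rz":0,"x":-0.0118,"y":-0.002,"z":0,"fingers":0.2}
    - {"rx":0,"ry":0,"rz":0,"x":-0.0133,"y":-0.0023,"z":0,"fingers":0.2}
    - {"rx":0,"ry":0,"rz":0,"x":-0.0148,"y":-0.0025,"z":0,"fingers":0.2}
    - {"rx":0,"ry":0,"rz":0,"x":-0.0163,"y":-0.0028,"z":0,"fingers":0.2}
    - {"rx":0,"ry":0,"rz":0,"x":-0.0177,"y":-0.003,"z":0,"fingers":0.2}
  squeeze: 12

```text
time: 14.25
ee_pos: [0.6005, 0.0314, 0.1032]
eef_rot: [0.694, 0.72, 0.001, -0.001]
ft_force: [-4.0, 6.7, 1.4]
width: 0.0232
```

```bash
python3 a.py w18
```

```text
plate xy [12.17 64.71] z 0.1032 F plate [-4.8   6.11  1.39] T [ 1.38   0.823 -0.043] w 0.0232 t 14.25
tool yaw rel 0.16889835878533732 tilt [-2.55678640e-04  2.12583489e-03 -9.99997708e-01]
```

Emit:
drive_tool:
  plan:
    - {"rx":0,"ry":0,"rz":0,"x":-0.0015,"y":-0.0003,"z":0,"fingers":0.2}
    - {"rx":0,"ry":0,"rz":0,"x":-0.003,"y":-0.0005,"z":0,"fingers":0.2}
    - {"rx":0,"ry":0,"rz":0,"x":-0.0044,"y":-0.0008,"z":0,"fingers":0.2}
    - {"rx":0,"ry":0,"rz":0,"x":-0.0059,"y":-0.001,"z":0,"fingers":0.2}
    - {"rx":0,"ry":0,"rz":0,"x":-0.0074,"y":-0.0013,"z":0,"fingers":0.2}
    - {"rx":0,"ry":0,"rz":0,"x":-0.0089,"y":-0.0015,"z":0,"fingers":0.2}
    - {"rx":0,"ry":0,"rz":0,"x":-0.0104,"y":-0.0018,"z":0,"fingers":0.2}
    - {"rx":0,"ry":0,"rz":0,"x":-0.0118,"y":-0.002,"z":0,"fingers":0.2}
    - {"rx":0,"ry":0,"rz":0,"x":-0.0133,"y":-0.0023,"z":0,"fingers":0.2}
    - {"rx":0,"ry":0,"rz":0,"x":-0.0148,"y":-0.0025,"z":0,"fingers":0.2}
    - {"rx":0,"ry":0,"rz":0,"x":-0.0163,"y":-0.0028,"z":0,"fingers":0.2}
    - {"rx":0,"ry":0,"rz":0,"x":-0.0177,"y":-0.003,"z":0,"fingers":0.2}
  squeeze: 12

```text
time: 15.8
ee_pos: [0.5981, 0.0136, 0.1032]
eef_rot: [0.694, 0.72, 0.001, -0.001]
ft_force: [-4.3, 6.6, 0.5]
width: 0.0235
```

```bash
python3 a.py w19
python3 - <<'E'
from h import *
c=snap('top','t2.png'); np.savez('t2.npz',**{k:np.array(v) for k,v in c.items()})
im=c['color'][115:245,250:420]
cv2.imwrite('pics/t2c.png',cv2.resize(im,None,fx=4.5,fy=4.5,interpolation=cv2.INTER_CUBIC)[:,:,::-1])
c=snap('scene','s3.png'); im=c['color'][150:270,220:400]; cv2.imwrite('pics/s3c.png',cv2.resize(im,None,fx=4,fy=4,interpolation=cv2.INTER_CUBIC)[:,:,::-1])
np.savez('s3.npz',**{k:np.array(v) for k,v in c.items()})
E
```

```text
plate xy [12.16 46.77] z 0.1032 F plate [-5.15  6.    0.55] T [ 1.431  0.845 -0.108] w 0.0235 t 15.8
tool yaw rel 0.1689495504314536 tilt [-2.53748804e-04  2.09275541e-03 -9.99997778e-01]
```

View pics/t2c.png

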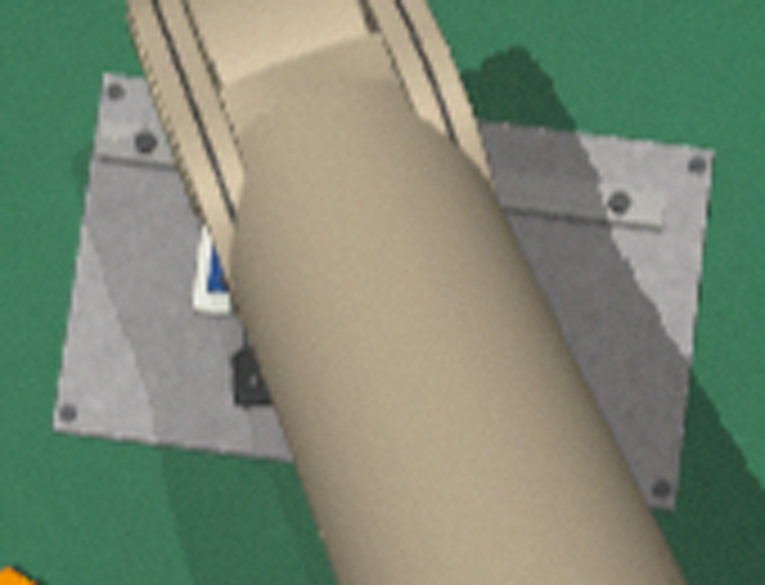

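View pics/s3c.png

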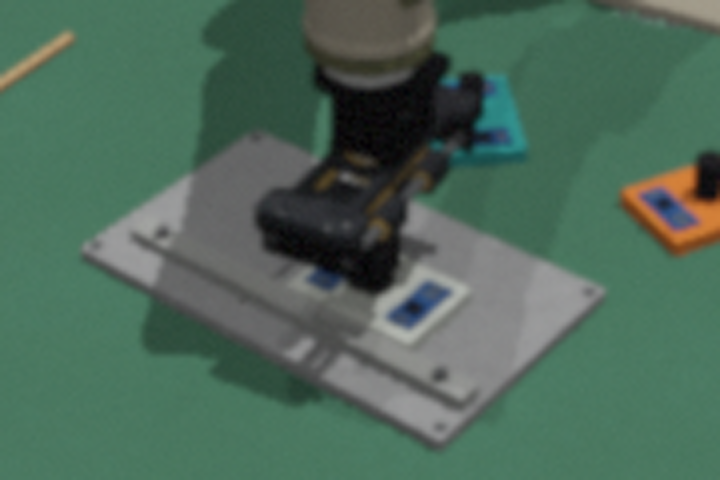

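View pics/w19.png

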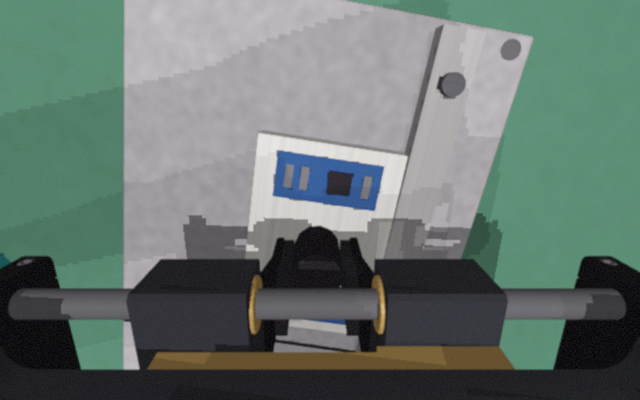

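The wrist view now shows the lead edge and the scribed line together between the fingers, around (315,335–350). I'll zoom in there.

```bash
cat > z.py <<'E'
from h import *
import sys
c=dict(np.load('last.npz')); im=c['color'][320:372,255:385]
cv2.imwrite('pics/'+sys.argv[1],cv2.resize(im,None,fx=6,fy=6,interpolation=cv2.INTER_CUBIC)[:,:,::-1])
g=cv2.cvtColor(c['color'],cv2.COLOR_RGB2GRAY)
print('row:',[ (v,[int(g[v,u]) for u in range(285,361,15)]) for v in range(324,356)])
E
python3 z.py z19.png
```

```text
row: [(324, [28, 171, 167, 170, 73, 21]), (325, [26, 171, 167, 173, 120, 12]), (326, [29, 168, 168, 173, 129, 16]), (327, [21, 151, 169, 174, 134, 11]), (328, [31, 136, 166, 174, 149, 11]), (329, [29, 127, 148, 173, 163, 6]), (330, [25, 130, 134, 169, 169, 10]), (331, [25, 131, 127, 150, 167, 11]), (332, [30, 132, 128, 131, 166, 16]), (333, [29, 130, 128, 124, 149, 6]), (334, [33, 132, 129, 125, 131, 24]), (335, [75, 128, 126, 124, 125, 23]), (336, [118, 129, 126, 124, 127, 12]), (337, [131, 126, 125, 123, 128, 12]), (338, [129, 125, 127, 127, 124, 15]), (339, [125, 124, 124, 129, 127, 16]), (340, [95, 123, 127, 129, 129, 17]), (341, [49, 123, 130, 134, 126, 15]), (342, [31, 108, 130, 133, 125, 26]), (343, [64, 63, 125, 129, 126, 22]), (344, [114, 35, 101, 130, 127, 28]), (345, [126, 63, 58, 131, 128, 32]), (346, [127, 112, 33, 125, 127, 43]), (347, [125, 128, 56, 82, 127, 44]), (348, [124, 130, 102, 36, 119, 50]), (349, [126, 128, 122, 55, 83, 54]), (350, [127, 130, 125, 101, 42, 61]), (351, [123, 125, 122, 119, 44, 71]), (352, [106, 105, 101, 107, 77, 91]), (353, [86, 88, 86, 89, 83, 101]), (354, [86, 84, 83, 84, 80, 99]), (355, [82, 82, 84, 84, 84, 89])]
```

View pics/z19.png

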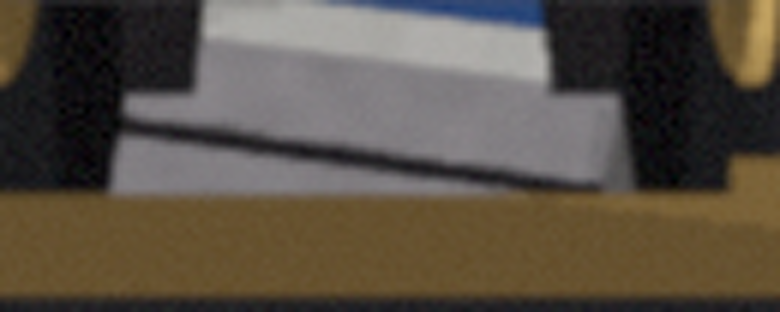

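```bash
cat > gap.py <<'E'
from h import *
def gap(edge,line,fn='last.npz'):
    c=dict(np.load(fn)); L=lambda q:np.array([(q[:2]-C)@ex*1e3,(q[:2]-C)@ey*1e3])
    E=np.array([L(onplane(c,u,v,.026)) for u,v in edge]); N=np.array([L(onplane(c,u,v,.012)) for u,v in line])
    print(np.round(E,1).tolist(),np.round(N,1).tolist())
    print('slopes',np.polyfit(*E.T,1)[0],np.polyfit(*N.T,1)[0],'gap mm',E[:,1].mean()-N[:,1].mean())
if __name__=='__main__':
    gap([(300,327.1),(315,329),(330,331),(345,333)],[(285,342),(300,344),(315,346),(330,348.2),(345,350.5)])
E
python3 gap.py
```

```text
[[10.1, -4.1], [19.0, -4.0], [28.1, -3.9], [37.2, -3.8]] [[3.2, -28.1], [13.1, -28.0], [23.0, -27.9], [33.0, -28.0], [43.1, -28.1]]
slopes 0.013799093685962495 -0.0008176777934081197 gap mm 24.086950944909024
```

Emit:
drive_tool:
  plan:
    - {"rx":0,"ry":0,"rz":0,"x":-0.0015,"y":-0.0003,"z":0,"fingers":0.2}
    - {"rx":0,"ry":0,"rz":0,"x":-0.003,"y":-0.0005,"z":0,"fingers":0.2}
    - {"rx":0,"ry":0,"rz":0,"x":-0.0044,"y":-0.0008,"z":0,"fingers":0.2}
    - {"rx":0,"ry":0,"rz":0,"x":-0.0059,"y":-0.001,"z":0,"fingers":0.2}
    - {"rx":0,"ry":0,"rz":0,"x":-0.0069,"y":-0.0012,"z":0,"fingers":0.2}
    - {"rx":0,"ry":0,"rz":0,"x":-0.0069,"y":-0.0012,"z":0,"fingers":0.2}
  squeeze: 12

```text
time: 16.7
ee_pos: [0.5971, 0.0065, 0.1032]
eef_rot: [0.694, 0.72, 0.001, -0.001]
ft_force: [-4.0, 5.1, 1.7]
width: 0.0237
```

```bash
python3 a.py w20; python3 z.py z20.png
python3 - <<'E'
from h import *
c=dict(np.load('last.npz'))
for u,v in((320,324),(320,328),(310,335),(320,336),(300,140),(270,145),(390,165),(320,128),(320,120),(200,120),(430,200)): print(u,v,np.round(px2w(c,u,v),4))
im=c['color'][100:290,220:480]; cv2.imwrite('pics/w20c.png',cv2.resize(im,None,fx=3,fy=3,interpolation=cv2.INTER_CUBIC)[:,:,::-1])
E
```

```text
plate xy [12.14 39.61] z 0.1032 F plate [-4.62  4.57  1.71] T [ 1.223  0.89  -0.039] w 0.0237 t 16.7
tool yaw rel 0.1689581412306791 tilt [-2.27998720e-04  1.92164969e-03 -9.99998128e-01]
row: [(324, [26, 170, 167, 170, 71, 7]), (325, [35, 170, 168, 173, 119, 7]), (326, [26, 167, 169, 172, 130, 17]), (327, [28, 150, 169, 174, 133, 11]), (328, [26, 132, 165, 173, 148, 11]), (329, [33, 128, 146, 172, 163, 7]), (330, [26, 122, 132, 170, 167, 18]), (331, [28, 122, 128, 152, 169, 16]), (332, [32, 116, 131, 134, 166, 10]), (333, [20, 84, 128, 131, 147, 11]), (334, [33, 47, 113, 130, 129, 12]), (335, [72, 38, 84, 131, 125, 11]), (336, [114, 74, 46, 128, 126, 12]), (337, [123, 115, 31, 100, 128, 13]), (338, [126, 125, 68, 61, 124, 14]), (339, [125, 129, 113, 30, 108, 16]), (340, [125, 128, 124, 68, 64, 20]), (341, [125, 129, 123, 115, 32, 18]), (342, [127, 128, 124, 128, 56, 22]), (343, [128, 126, 123, 130, 98, 28]), (344, [130, 125, 123, 129, 120, 30]), (345, [127, 123, 125, 126, 124, 33]), (346, [127, 128, 126, 130, 126, 39]), (347, [126, 124, 124, 129, 124, 44]), (348, [128, 124, 126, 128, 124, 52]), (349, [127, 125, 126, 129, 128, 56]), (350, [127, 125, 123, 127, 132, 60]), (351, [125, 124, 122, 123, 127, 68]), (352, [114, 111, 112, 115, 108, 82]), (353, [103, 101, 103, 102, 89, 85]), (354, [100, 101, 101, 102, 82, 82]), (355, [102, 98, 100, 101, 82, 84])]
320 324 [ 0.6001 -0.0411  0.026 ]
320 328 [ 0.6002 -0.0434  0.0267]
310 335 [0.5932 0.0895 0.1963]
320 336 [ 0.6011 -0.0621  0.0108]
300 140 [0.5859 0.0666 0.0267]
270 145 [0.571  0.0635 0.0262]
390 165 [0.6317 0.0557 0.0266]
320 128 [0.5957 0.0713 0.0118]
320 120 [0.5956 0.0755 0.0125]
200 120 [0.5324 0.0732 0.0123]
430 200 [0.6555 0.037  0.0235]
```

View pics/w20c.png

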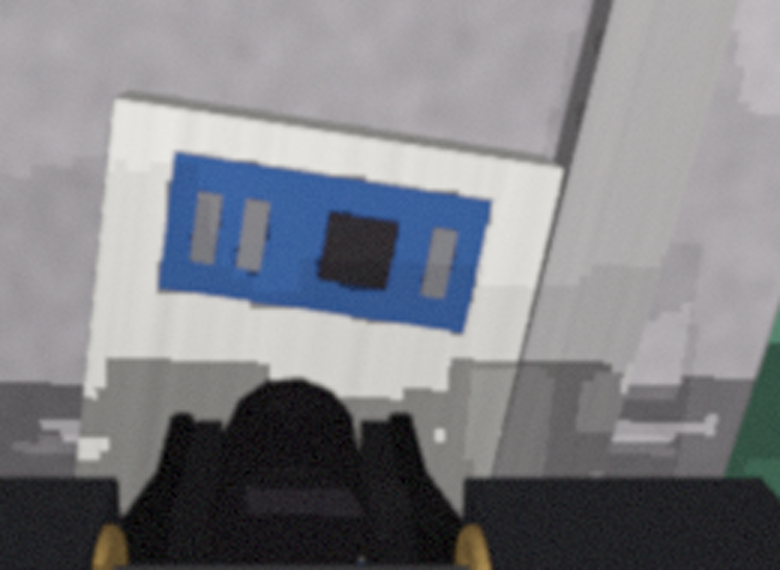

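View pics/z20.png

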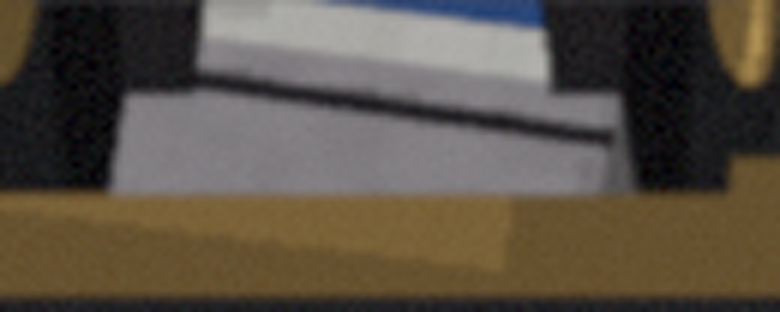

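Run:
```python
from gap import *
gap([(300,327.1),(315,329),(330,331),(345,333)],[(300,334.6),(315,336.8),(330,339),(345,341.2)])
c=dict(np.load('last.npz')); L=lambda u,v,z:np.array([(onplane(c,u,v,z)[:2]-C)@ex*1e3,(onplane(c,u,v,z)[:2]-C)@ey*1e3])
g=cv2.cvtColor(c['color'],cv2.COLOR_RGB2GRAY).astype(float)
# trailing white edge: strongest vertical gradient per column
from scipy.ndimage import gaussian_filter1d
pts=[]
for u in range(265,402,3):
    col=gaussian_filter1d(g[110:170,u],1.0); d=np.diff(col); i=int(np.argmax(d)); 
    o=0
    if 0<i<len(d)-1: a,b,e=d[i-1],d[i],d[i+1]; o=.5*(a-e)/(a-2*b+e)
    pts.append(L(u,110+i+.5+o,.026))
pts=np.array(pts); k=np.polyfit(pts[:,0],pts[:,1],1); r_=pts[:,1]-np.polyval(k,pts[:,0]); m=abs(r_)<.6; k=np.polyfit(pts[m,0],pts[m,1],1); print('trailing slope',k, m.sum(),len(m), 'y at x=12',np.polyval(k,12))
# carrier right edge & fence edge rows
for name,z,rows,u0 in(('right edge',.026,range(165,215,3),lambda v:406-(v-155)*.2),):
    for v in list(rows)[:10:3]: print(v,[int(x) for x in g[v,380:425]])
```

```text
[[10.0, -11.3], [19.0, -11.2], [28.1, -11.1], [37.2, -11.0]] [[12.0, -27.9], [21.8, -28.0], [31.7, -28.0], [41.7, -28.1]]
slopes 0.013614027902090571 -0.005538044965239663 gap mm 16.89265808810718
trailing slope [1.46381923e-02 9.82917952e+01] 46 46 y at x=12 98.46745347040346
165 [192, 200, 205, 207, 214, 218, 218, 222, 223, 223, 223, 222, 220, 221, 220, 219, 218, 218, 217, 218, 218, 218, 220, 220, 217, 188, 134, 119, 155, 170, 173, 172, 173, 173, 173, 173, 175, 177, 176, 175, 174, 171, 172, 169, 174]
174 [91, 98, 125, 173, 210, 221, 223, 224, 222, 221, 222, 220, 221, 218, 218, 217, 217, 217, 216, 219, 218, 220, 215, 178, 125, 128, 159, 169, 172, 174, 175, 174, 172, 174, 176, 176, 175, 175, 172, 171, 171, 173, 172, 173, 172]
183 [149, 204, 219, 220, 222, 222, 222, 221, 220, 221, 218, 219, 217, 219, 217, 216, 218, 217, 220, 220, 211, 164, 117, 141, 165, 172, 174, 174, 175, 172, 174, 177, 177, 176, 176, 174, 173, 170, 170, 174, 174, 173, 174, 173, 173]
192 [214, 219, 223, 223, 220, 221, 219, 219, 219, 218, 216, 216, 217, 217, 218, 219, 219, 220, 208, 159, 123, 153, 171, 174, 174, 176, 175, 174, 173, 175, 176, 176, 175, 166, 163, 163, 163, 161, 163, 161, 161, 161, 159, 159, 162]
```

```bash
cat > sq.py <<'E'
from h import *
c=dict(np.load('last.npz')); L=lambda u,v,z:np.array([(onplane(c,u,v,z)[:2]-C)@ex*1e3,(onplane(c,u,v,z)[:2]-C)@ey*1e3])
g=cv2.cvtColor(c['color'],cv2.COLOR_RGB2GRAY).astype(float)
def cross(row,u0,up):
    # subpixel crossing of midlevel
    pass
A=[];B=[]
for v in range(160,258,2):
    uc=406.5-(v-165)*6.6/27
    lo=int(uc)-9; seg=g[v,lo:lo+20]; i=3+int(np.argmin(seg[3:17])); mn=seg[i]
    wl=np.median(seg[max(0,i-8):max(1,i-3)]); wr=np.median(seg[i+4:i+9])
    t=(wl+mn)/2; j=i
    while j>0 and seg[j]<t: j-=1
    ul=lo+j+(seg[j]-t)/(seg[j]-seg[j+1]+1e-9)
    t=(wr+mn)/2; j=i
    while j<18 and seg[j]<t: j+=1
    ur=lo+j-(seg[j]-t)/(seg[j]-seg[j-1]+1e-9)
    if wl-mn>25 and wr-mn>15: A.append(L(ul,v,.026)); B.append(L(ur,v,.024))
for n,P in(('carrier side',np.array(A)),('fence edge',np.array(B))):
    k=np.polyfit(P[:,1],P[:,0],1); rr=P[:,0]-np.polyval(k,P[:,1]); m=abs(rr)<.7; k=np.polyfit(P[m,1],P[m,0],1); print(n,len(m),m.sum(),'dx/dy',k[0],'x at y=95,50:',np.polyval(k,[95,50]))
# fence edge beyond the carrier (higher up image)
F=[]
for v in range(20,140,3):
    uc=406.5-(v-165)*6.6/27+4; lo=int(uc)-25; seg=cv2.GaussianBlur(g[v:v+1,lo:lo+50],(0,0),1)[0]; d=np.diff(seg); i=int(np.argmax(d)); F.append((v,lo+i+.5,*L(lo+i+.5,v,.024)))
F=np.array(F); k=np.polyfit(F[:,3],F[:,2],1); rr=F[:,2]-np.polyval(k,F[:,3]); m=abs(rr)<1.; k=np.polyfit(F[m,3],F[m,2],1);print('fence beyond',m.sum(),len(m),k[0],np.polyval(k,[140,110,95,50]))
E
python3 sq.py
```

```text
carrier side 31 31 dx/dy -0.009733981866533643 x at y=95,50: [47.69441394 48.13244312]
fence edge 31 31 dx/dy -0.00798069279009221 x at y=95,50: [49.48335014 49.84248131]
fence beyond 40 40 0.00028447465009934247 [49.36987869 49.36134445 49.35707733 49.34427597]
```

Measured in the same picture, the carrier is about 10–15 mrad counter-clockwise from the fence and line. Its leading end touches the fence and the trailing end is slightly off. I'll turn the tool back by that much, with a lighter grip so the fence can do the squaring.

Emit:
drive_tool:
  plan:
    - {"rx":0,"ry":0,"rz":0.001,"x":0,"y":0,"z":0,"fingers":0.2}
    - {"rx":0,"ry":0,"rz":0.002,"x":0,"y":0,"z":0,"fingers":0.2}
    - {"rx":0,"ry":0,"rz":0.0025,"x":0,"y":0.0002,"z":0,"fingers":0.2}
    - {"rx":0,"ry":0,"rz":0.0025,"x":0,"y":0.0002,"z":0,"fingers":0.2}
    - {"rx":0,"ry":0,"rz":0.0025,"x":0,"y":0.0002,"z":0,"fingers":0.2}
  squeeze: 7

```text
time: 17.38
ee_pos: [0.5975, 0.0047, 0.1032]
eef_rot: [0.7, 0.714, -0.0, 0.0]
ft_force: [-2.8, 2.2, -2.9]
width: 0.0235
```

```bash
python3 a.py w21
cat > tr.py <<'E'
from h import *
from scipy.ndimage import gaussian_filter1d
c=dict(np.load('last.npz')); L=lambda u,v,z:np.array([(onplane(c,u,v,z)[:2]-C)@ex*1e3,(onplane(c,u,v,z)[:2]-C)@ey*1e3])
g=cv2.cvtColor(c['color'],cv2.COLOR_RGB2GRAY).astype(float)
def edge(us,v0,v1,z,sgn):
    pts=[]
    for u in us:
        col=gaussian_filter1d(g[v0:v1,u],.8); d=sgn*np.diff(col); i=int(np.argmax(d)); o=0
        if 0<i<len(d)-1: a,b,e=d[i-1],d[i],d[i+1]; o=.5*(a-e)/(a-2*b+e)
        pts.append(L(u,v0+i+.5+o,z))
    P=np.array(pts); k=np.polyfit(P[:,0],P[:,1],1); m=abs(P[:,1]-np.polyval(k,P[:,0]))<.6; k=np.polyfit(P[m,0],P[m,1],1); return k,m.sum(),len(m)
k1=edge(range(270,402,3),110,170,.026,1); print('trailing',k1, np.polyval(k1[0],12))
k2=edge(range(300,342,2),323,336,.026,-1); print('leading',k2, np.polyval(k2[0],20))
E
python3 tr.py; python3 sq.py; python3 z.py z21.png
```

```text
plate xy [12.75 37.92] z 0.1032 F plate [-3.04  1.77 -2.93] T [ 0.549  0.326 -0.036] w 0.0235 t 17.375
tool yaw rel 0.151874320739885 tilt [-1.73427986e-04 -2.25583389e-04 -9.99999960e-01]
trailing (array([3.72232221e-04, 9.65856093e+01]), np.int64(44), 44) 96.59007611685176
leading (array([ 1.24132552e-02, -1.57996743e+01]), np.int64(21), 21) -15.551409175241643
carrier side 2 2 dx/dy -0.006237297510581184 x at y=95,50: [48.88886752 49.16954591]
fence edge 2 2 dx/dy -0.0881776366109013 x at y=95,50: [49.97052102 53.93851467]
fence beyond 40 40 0.0013601857240446843 [49.36422855 49.32342298 49.3030202  49.24181184]
  return _methods._mean(a, axis=axis, dtype=dtype,
  ret = ret.dtype.type(ret / rcount)
```

View pics/w21.png

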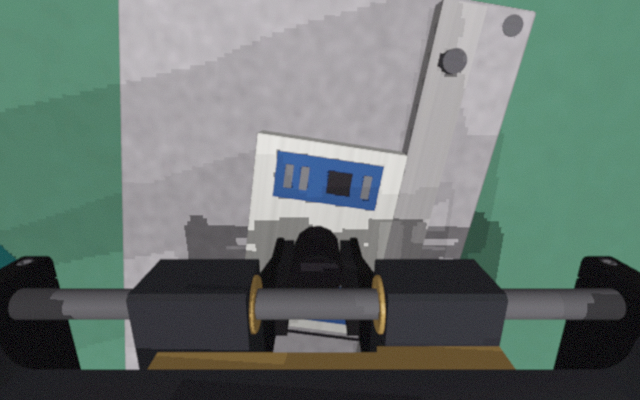

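Emit:
drive_tool:
  plan:
    - {"rx":0,"ry":0,"rz":0,"x":0,"y":0,"z":0.0002,"fingers":0.2}
    - {"rx":0,"ry":0,"rz":0,"x":0,"y":0.0001,"z":0.0002,"fingers":0.2}
  squeeze: 9

```text
time: 17.68
ee_pos: [0.5976, 0.0046, 0.1032]
eef_rot: [0.7, 0.714, -0.0, 0.0]
ft_force: [-3.8, 2.1, -0.3]
width: 0.0238
```

```bash
python3 a.py w22; python3 tr.py
python3 - <<'E'
from h import *
c=dict(np.load('last.npz')); L=lambda u,v,z:np.array([(onplane(c,u,v,z)[:2]-C)@ex*1e3,(onplane(c,u,v,z)[:2]-C)@ey*1e3])
g=cv2.cvtColor(c['color'],cv2.COLOR_RGB2GRAY).astype(float)
def half(u,t=150):
    col=g[322:336,u]; j=np.where((col[:-1]>=t)&(col[1:]<t))[0][0]; return 322+j+(col[j]-t)/(col[j]-col[j+1])
E=np.array([L(u,half(u),.026) for u in range(300,342,3)])
N=[]
for u in range(300,348,3):
    col=g[329:345,u]; w=np.clip(100-col,0,None); N.append(L(u,329+(w*np.arange(16)).sum()/w.sum(),.012))
N=np.array(N); ke=np.polyfit(*E.T,1); kn=np.polyfit(*N.T,1); print('lead',ke,'line',kn,'y at x=12,25',np.polyval(ke,[12,25]),np.polyval(kn,[12,25]))
E
```

```text
plate xy [12.8  37.85] z 0.1032 F plate [-4.02  1.57 -0.34] T [ 0.395  0.766 -0.015] w 0.0238 t 17.675
tool yaw rel 0.15193742533612906 tilt [-3.20605503e-04 -3.57516342e-04 -9.99999885e-01]
trailing (array([2.17716738e-04, 9.65621675e+01]), np.int64(44), 44) 96.56478013454792
leading (array([ 1.15169041e-02, -1.57807092e+01]), np.int64(21), 21) -15.550371120631796
lead [-3.63121115e-03 -1.31676619e+01] line [ 1.27176769e-03 -2.79889489e+01] y at x=12,25 [-13.21123643 -13.25844217] [-27.97368772 -27.95715474]
```

Emit:
drive_tool:
  plan:
    - {"rx":0,"ry":0,"rz":0,"x":0,"y":0,"z":0,"fingers":0.2}
    - {"rx":0,"ry":0,"rz":0,"x":-0.0015,"y":-0.0002,"z":0,"fingers":0.2}
    - {"rx":0,"ry":0,"rz":0,"x":-0.003,"y":-0.0005,"z":0,"fingers":0.2}
    - {"rx":0,"ry":0,"rz":0,"x":-0.0045,"y":-0.0007,"z":0,"fingers":0.2}
    - {"rx":0,"ry":0,"rz":0,"x":-0.0059,"y":-0.0009,"z":0,"fingers":0.2}
    - {"rx":0,"ry":0,"rz":0,"x":-0.0074,"y":-0.0011,"z":0,"fingers":0.2}
    - {"rx":0,"ry":0,"rz":0,"x":-0.0089,"y":-0.0014,"z":0,"fingers":0.2}
    - {"rx":0,"ry":0,"rz":0,"x":-0.0104,"y":-0.0016,"z":0,"fingers":0.2}
    - {"rx":0,"ry":0,"rz":0,"x":-0.0119,"y":-0.0018,"z":0,"fingers":0.2}
    - {"rx":0,"ry":0,"rz":0,"x":-0.0119,"y":-0.0018,"z":0,"fingers":0.2}
  squeeze: 12

```text
time: 18.98
ee_pos: [0.596, -0.0066, 0.1032]
eef_rot: [0.7, 0.714, 0.0, -0.0]
ft_force: [-3.4, 4.0, -0.9]
width: 0.0235
```

```bash
python3 a.py w23; python3 tr.py; python3 sq.py 2>/dev/null
python3 - <<'E'
import cv2; im=cv2.imread('pics/w23.png')[100:290,220:480]; cv2.imwrite('pics/w23c.png',cv2.resize(im,None,fx=3,fy=3,interpolation=cv2.INTER_CUBIC))
E
```

```text
plate xy [12.75 26.5 ] z 0.1032 F plate [-3.87  3.49 -0.92] T [ 0.774  0.765 -0.051] w 0.0235 t 18.975
tool yaw rel 0.1524125303348987 tilt [-1.13889024e-04  4.78654403e-04 -9.99999879e-01]
trailing (array([6.31774781e-04, 8.52109686e+01]), np.int64(44), 44) 85.21854988264126
leading (array([-1.80747956e-04, -2.46040169e+01]), np.int64(21), 21) -24.607631876528043
```

View pics/w23c.png

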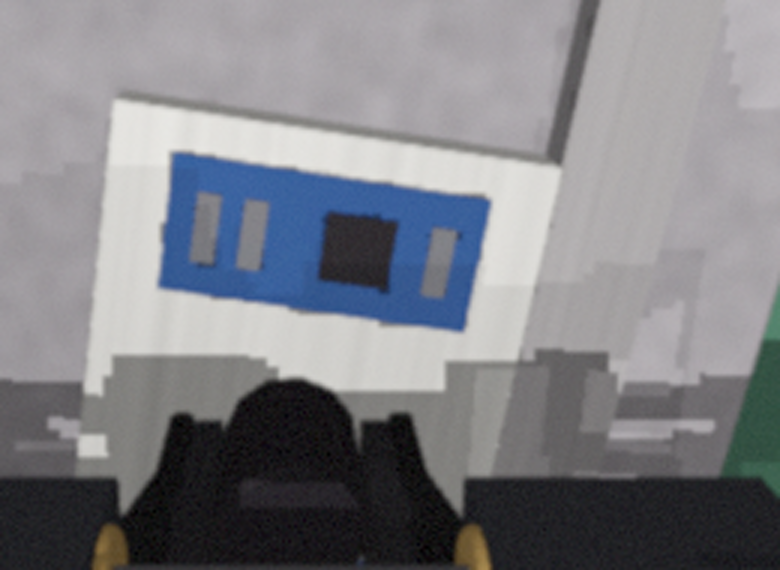

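Emit:
drive_tool:
  plan:
    - {"rx":0,"ry":0,"rz":0,"x":-0.001,"y":-0.0001,"z":0.0001,"fingers":0.2}
    - {"rx":0,"ry":0,"rz":0,"x":-0.002,"y":-0.0003,"z":0.0001,"fingers":0.2}
    - {"rx":0,"ry":0,"rz":0,"x":-0.0028,"y":-0.0004,"z":0.0001,"fingers":0.2}
    - {"rx":0,"ry":0,"rz":0,"x":-0.0028,"y":-0.0004,"z":0.0001,"fingers":0.2}
    - {"rx":0,"ry":0,"rz":0,"x":-0.0028,"y":-0.0004,"z":0.0001,"fingers":0.2}
  squeeze: 12

```text
time: 19.65
ee_pos: [0.5957, -0.0091, 0.1032]
eef_rot: [0.7, 0.714, 0.0, -0.0]
ft_force: [-3.3, 3.9, -1.0]
width: 0.0236
```

```bash
python3 a.py w24; python3 tr.py
```

```text
plate xy [12.76 23.99] z 0.1032 F plate [-3.82  3.43 -0.98] T [ 1.001  0.79  -0.059] w 0.0236 t 19.65
tool yaw rel 0.152644101251996 tilt [-2.62985786e-05  8.29286106e-04 -9.99999656e-01]
trailing (array([5.37856493e-04, 8.27833528e+01]), np.int64(44), 44) 82.78980705558972
leading (array([-8.81101210e-04, -2.70160894e+01]), np.int64(21), 21) -27.03371138108353
```

Emit:
drive_tool:
  plan:
    - {"rx":0,"ry":0,"rz":0,"x":-0.0005,"y":0,"z":0.0001,"fingers":0.2}
    - {"rx":0,"ry":0,"rz":0,"x":-0.0009,"y":-0.0001,"z":0.0001,"fingers":0.2}
    - {"rx":0,"ry":0,"rz":0,"x":-0.0009,"y":-0.0001,"z":0.0001,"fingers":0.2}
    - {"rx":0,"ry":0,"rz":0,"x":-0.0009,"y":-0.0001,"z":0.0001,"fingers":0.2}
  squeeze: 12

```text
time: 20.2
ee_pos: [0.5956, -0.0096, 0.1032]
eef_rot: [0.7, 0.715, 0.0, -0.0]
ft_force: [-4.4, 4.5, -0.2]
width: 0.0233
```

```bash
python3 a.py w25; python3 tr.py
```

```text
plate xy [12.78 23.45] z 0.1032 F plate [-4.97  3.88 -0.24] T [ 1.223  0.864 -0.002] w 0.0233 t 20.2
tool yaw rel 0.15299174787733438 tilt [ 5.74726384e-05  1.19467706e-03 -9.99999285e-01]
trailing (array([4.90217443e-04, 8.22839553e+01]), np.int64(44), 44) 82.289837900486
leading (array([ 2.60148812e-03, -2.76073029e+01]), np.int64(21), 21) -27.55527316292702
```

Emit:
drive_tool:
  plan:
    - {"rx":0,"ry":0,"rz":0,"x":0.0004,"y":0,"z":0,"fingers":0.2}
    - {"rx":0,"ry":0,"rz":0,"x":0.0008,"y":0,"z":0,"fingers":0.2}
    - {"rx":0,"ry":0,"rz":0,"x":0.0008,"y":0,"z":0,"fingers":0.2}
  squeeze: 10

```text
time: 20.62
ee_pos: [0.5956, -0.0095, 0.1032]
eef_rot: [0.7, 0.714, 0.0, -0.0]
ft_force: [-4.1, 3.7, 0.3]
width: 0.0236
```

```bash
python3 a.py w26; python3 tr.py
```

```text
plate xy [12.76 23.55] z 0.1032 F plate [-4.58  3.1   0.34] T [ 0.76   0.873 -0.025] w 0.0236 t 20.625
tool yaw rel 0.15245129702638344 tilt [-8.01713339e-05  3.38463033e-04 -9.99999940e-01]
trailing (array([7.98389845e-04, 8.22825583e+01]), np.int64(44), 44) 82.29213902172309
leading (array([ 3.39961968e-04, -2.75505425e+01]), np.int64(21), 21) -27.543743214490604
```

Emit:
drive_tool:
  plan:
    - {"rx":0,"ry":0,"rz":0,"x":0.0006,"y":0,"z":0,"fingers":0.2}
    - {"rx":0,"ry":0,"rz":0,"x":0.0012,"y":-0.0001,"z":0,"fingers":0.2}
    - {"rx":0,"ry":0,"rz":0,"x":0.0012,"y":-0.0001,"z":0,"fingers":0.2}
  squeeze: 8

```text
time: 21.05
ee_pos: [0.5956, -0.0094, 0.1032]
eef_rot: [0.7, 0.714, -0.0, 0.0]
ft_force: [-4.5, -0.1, 1.9]
width: 0.0237
```

```bash
python3 a.py w27; python3 tr.py
```

```text
plate xy [12.73 23.68] z 0.1032 F plate [-4.43 -0.71  1.91] T [-0.157  0.953 -0.032] w 0.0237 t 21.05
tool yaw rel 0.15150796459413524 tilt [ 1.11199941e-04 -8.80138736e-04 -9.99999606e-01]
trailing (array([6.18359093e-05, 8.23159118e+01]), np.int64(44), 44) 82.31665385561065
leading (array([-7.03740591e-04, -2.75045320e+01]), np.int64(21), 21) -27.518606840568758
```

Emit:
drive_tool:
  plan:
    - {"rx":0,"ry":0,"rz":0,"x":0,"y":0,"z":0,"fingers":0.6}
    - {"rx":0,"ry":0,"rz":0,"x":0,"y":0,"z":0,"fingers":0.6}
    - {"rx":0,"ry":0,"rz":0,"x":0,"y":0,"z":0,"fingers":0.6}
    - {"rx":0,"ry":0,"rz":0,"x":0,"y":0,"z":0,"fingers":0.6}
  squeeze: 8

```text
time: 21.6
ee_pos: [0.5958, -0.0087, 0.1032]
eef_rot: [0.7, 0.714, 0.0, 0.0]
ft_force: [0.1, 0.4, -0.3]
width: 0.0504
```

```bash
python3 a.py w28; python3 tr.py
```

```text
plate xy [12.78 24.39] z 0.1032 F plate [ 0.03  0.44 -0.31] T [ 0.002 -0.091 -0.013] w 0.0504 t 21.6
tool yaw rel 0.15208497151736516 tilt [ 2.44801305e-04  9.74142517e-06 -9.99999970e-01]
trailing (array([2.08347048e-04, 8.23168967e+01]), np.int64(44), 44) 82.3193968728572
leading (array([-4.14061072e-04, -2.75135686e+01]), np.int64(21), 21) -27.521849776238685
```

View pics/w28.png

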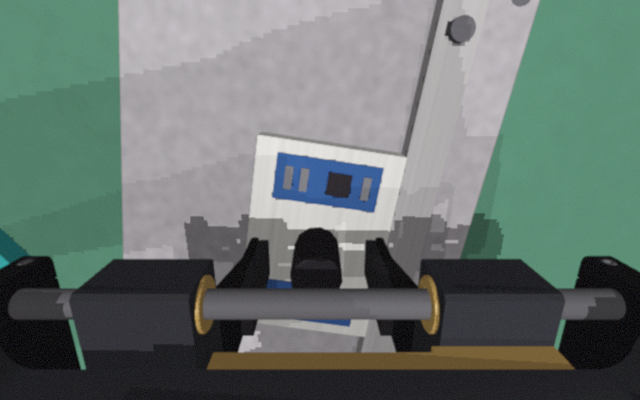

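Emit:
drive_tool:
  plan:
    - {"rx":0,"ry":0,"rz":0,"x":0,"y":0,"z":-0.02,"fingers":0.6}
    - {"rx":0,"ry":0,"rz":0,"x":0,"y":0,"z":-0.06,"fingers":0.6}
    - {"rx":0,"ry":0,"rz":0,"x":0,"y":0,"z":-0.12,"fingers":0.6}
    - {"rx":0,"ry":0,"rz":0,"x":-0.05,"y":-0.02,"z":-0.15,"fingers":0.6}
    - {"rx":0,"ry":0,"rz":0,"x":-0.1,"y":-0.04,"z":-0.15,"fingers":0.6}
    - {"rx":0,"ry":0,"rz":0,"x":-0.15,"y":-0.07,"z":-0.15,"fingers":0.6}
    - {"rx":0,"ry":0,"rz":0,"x":-0.2,"y":-0.09,"z":-0.15,"fingers":0.6}
    - {"rx":0,"ry":0,"rz":0,"x":-0.25,"y":-0.11,"z":-0.15,"fingers":0.6}
    - {"rx":0,"ry":0,"rz":0,"x":-0.3,"y":-0.13,"z":-0.15,"fingers":0.6}
    - {"rx":0,"ry":0,"rz":0,"x":-0.34,"y":-0.15,"z":-0.15,"fingers":0.6}
    - {"rx":0,"ry":0,"rz":0,"x":-0.36,"y":-0.16,"z":-0.15,"fingers":0.6}
  squeeze: 8

```text
time: 23.02
ee_pos: [0.4414, -0.3745, 0.2545]
eef_rot: [0.701, 0.713, -0.0, 0.001]
ft_force: [0.3, 0.7, -0.2]
width: 0.0518
```

```bash
python3 m.py
python3 - <<'E'
from h import *
st(); c=snap('scene','s4.png'); im=c['color'][150:270,220:400]; cv2.imwrite('pics/s4c.png',cv2.resize(im,None,fx=4,fy=4,interpolation=cv2.INTER_CUBIC)[:,:,::-1])
E
```

```text
300 210 [0.5034 0.0557 0.01  ]
380 180 [ 0.5762 -0.1407  0.0119]
293 176 [0.5867 0.0727 0.0153]
340 155 [ 0.6367 -0.0427  0.0238]
280 185 [0.5654 0.105  0.0098]
240 150 [ 0.6566  0.2073 -0.0025]
{'time': 23.075, 'joint_positions': [1.0162, 0.2913, -0.4647, 1.6191, 0.1375, 1.2621, 0.5418], 'ee_pos': [0.4402, -0.3766, 0.2544], 'eef_rot': [0.7017, 0.7125, -0.0008, 0.0008], 'ft_force': [-2.4726, -2.4111, 0.8692], 'torque': [-0.1635, 0.0483, 0.0006], 'width': 0.0523}
```

View pics/t1c.png

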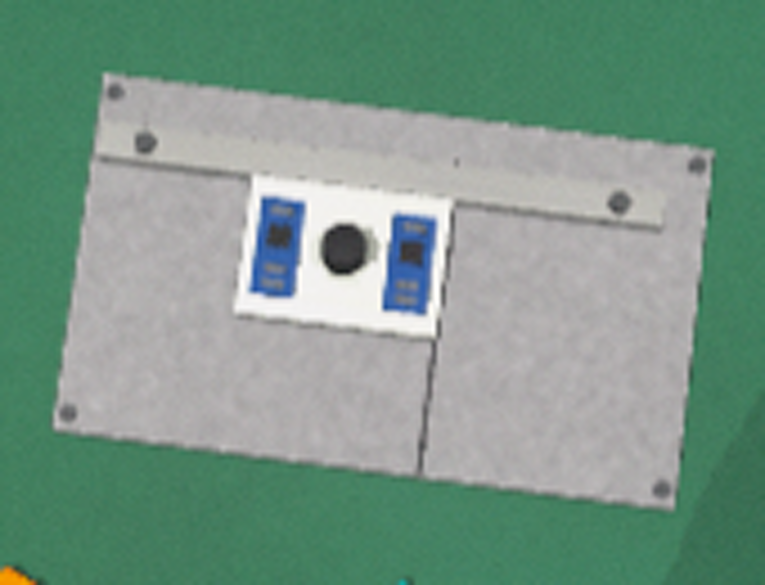

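View pics/s4c.png

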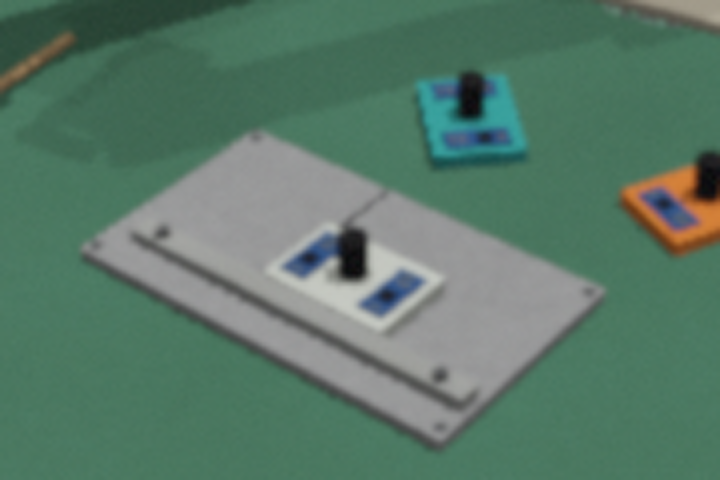

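```bash
cat > fin.py <<'E'
from h import *
from scipy.ndimage import gaussian_filter1d, map_coordinates
c=dict(np.load('top.npz')); g=cv2.cvtColor(c['color'],cv2.COLOR_RGB2GRAY).astype(float)
K=c['camera_matrix']; Rm=rot(c); o=np.array(c['xyz'])
def proj(px,py,z):
    p=np.append(C+ex*px/1e3+ey*py/1e3,z); q=Rm.T@(p-o); return q[0]/q[2]*K[0,0]+K[0,2],q[1]/q[2]*K[1,1]+K[1,2]
def prof(z,pts):
    uv=np.array([proj(x,y,z) for x,y in pts]); return map_coordinates(g,[uv[:,1],uv[:,0]],order=1)
def lineprof(z,xs,ys): return np.mean([prof(z,[(x,y) for y in ys]) for x in xs],0)
ys=np.arange(-45,-15,.25)
def dark(p,ys):
    w=np.clip(np.median(p)-8-p,0,None); return (w*ys).sum()/w.sum()
for x in(-88,-70,-55,-40): p=lineprof(.012,np.arange(x-6,x+6,1.),ys); print('line x',x,round(dark(p,ys),2))
def half(z,xs,ys,t):
    p=lineprof(z,xs,ys); d=p-t; i=np.where(d[:-1]*d[1:]<0)[0]; return [round(ys[k]+.25*d[k]/(d[k]-d[k+1]),2) for k in i]
for x in(-18,0,15,30,42):
    print('lead',x,half(.026,np.arange(x-5,x+5,1.),np.arange(-42,-24,.25),175),'trail',half(.026,np.arange(x-5,x+5,1.),np.arange(70,100,.25),190))
# near side (-x) edge of the carrier along y
for y in(-20,0,25,50,70):
    xs=np.arange(-40,-10,.25); p=np.mean([prof(.026,[(x,yy) for x in xs]) for yy in np.arange(y-6,y+6,1.)],0); d=p-190; i=np.where(d[:-1]*d[1:]<0)[0]; print('near side y',y,[round(xs[k],2) for k in i])
for y in(-120,-80,-50,110,130,150):
    xs=np.arange(38,60,.25); p=np.mean([prof(.024,[(x,yy) for x in xs]) for yy in np.arange(y-6,y+6,1.)],0); print('fence y',y,round(xs[int(np.argmax(np.diff(gaussian_filter1d(p,3))))],2))
E
python3 fin.py
```

```text
line x -88 -29.79
line x -70 -29.76
line x -55 -29.85
line x -40 -29.64
lead -18 [np.float64(-37.06), np.float64(-33.35), np.float64(-29.2)] trail [np.float64(80.97)]
lead 0 [np.float64(-29.32)] trail [np.float64(73.69), np.float64(80.65)]
lead 15 [np.float64(-29.76)] trail [np.float64(73.44), np.float64(80.79)]
lead 30 [np.float64(-29.91)] trail [np.float64(73.37), np.float64(80.33)]
lead 42 [np.float64(-29.34)] trail [np.float64(79.92)]
near side y -20 [np.float64(-25.25), np.float64(-14.0)]
near side y 0 [np.float64(-25.25), np.float64(-14.0)]
near side y 25 [np.float64(-25.5)]
near side y 50 [np.float64(-25.25), np.float64(-13.25)]
near side y 70 [np.float64(-25.25), np.float64(-14.0)]
fence y -120 51.0
fence y -80 51.25
fence y -50 51.75
fence y 110 51.75
fence y 130 51.75
fence y 150 51.75
```

Both cameras agree: the lead edge is 0.2–0.5 mm short of the line's middle, the carrier is square and flush, and the fence hasn't moved. I'll hand the job in.

Run:
```python
from h import *
c=snap('top','t9.png'); st()
for l in('bottle','swabs','tray','brush'):
    print(l,[(np.round(d['centre'],3).tolist(),round(d['confidence'],2)) for d in nets.find_in(l,'top')][:1])
print(workorder.close_job())
```

```text
{'time': 23.175, 'joint_positions': [1.0127, 0.2905, -0.4687, 1.6209, 0.1363, 1.2616, 0.538], 'ee_pos': [0.4426, -0.3726, 0.2542], 'eef_rot': [0.7005, 0.7136, 0.0001, 0.0005], 'ft_force': [0.6525, 0.2303, 0.9615], 'torque': [0.04, -0.1139, 0.0162], 'width': 0.0521}
bottle [([0.663, -0.376, 0.067], 0.87)]
swabs [([0.679, 0.367, 0.058], 0.88)]
tray [([0.533, 0.379, 0.008], 0.6)]
brush [([0.505, -0.416, 0.007], 0.68)]
the job is handed in; nothing more can be done
None
```

The carrier is against the fence with its leading edge on the scribed line, and I released it and handed the job in at about 23 s. I gripped the round grip lightly, turned the carrier nearly square, found the fence by touch and slid it along the fence to the line.

**Last checks**
- **Line:** the leading edge is about 0.25 mm short of the line's middle in the top camera and 0.3–0.45 mm short in the wrist camera, so it has not run past.
- **Square to the fence:** the carrier's edges are within about 1 mrad of square, and it looks flush.
- **Forces:** side push read 3–6 N during the slide and at most about 8 N while seating against the fence. The fence looks unmoved.
- **Other things:** the bottle, swabs, tray and brush are where they started, to within about 4 mm. In the pictures the orange and turquoise look-alikes don't appear to have moved. The arm was clear and touching nothing.

**What disagreed or went less cleanly**
- **Not square at first:** for most of the slide (until 14–17 mm from the line) the carrier was about 10–15 mrad off square, with only its leading end on the fence. I corrected this there by turning the tool back with a lighter grip.
- **Flatness:** before the slide, while I was turning it square, the tool pulled up with about 4 N, so the carrier may have been very slightly unloaded or lifted. During that later correction it pulled up with about 3 N for a moment.
- **Distance to go:** tool travel alone gave about 2 mm less than the wrist camera, probably from slip in the grip or calibration. I used the camera measurement, and the top camera confirmed it afterwards.

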